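Seal respirator filters in the clip-top canister

TASK

Draw the green deep lid straight up off the stock tin and stand it open side down on the black rubber mat. Move every filter cartridge from the tin into the blue airtight canister, then shut the canister's lid, swing the wire bail over the catch on the lid and push the red lever down over centre so that it stays down and clamps the lid on its gasket. Leave the other things on the counter where they are.

Things in the scene. Friction and masses are not known exactly. Their poses are not given: they have to be found in the camera images.
- canister: blue clip-top canister, 166 mm (x) by 216 mm (y), bolted to the counter; origin at counter level under its centre; its front with the clasp looks to its own -x, the lid's hinge runs along y at the back (+x). Rim 120 mm and inner floor 40 mm above the counter, 156 x 206 mm inside: six filters can stand in it, for instance at x = -34, +34 and y = -69, 0, +69 mm
- lid (a joint): canister lid, rad, about a line along y at x +91, z 125 mm in the canister's frame: 1.72 leans back open on its stop, 1.57 upright, 0.024 shut and resting on the unpressed gasket, about 0 clamped. A plate 175 mm from hinge to front edge, 216 mm wide, 8 mm thick (its top 6 mm above the hinge line), 0.35 kg; pushed from behind past upright it falls shut, slowed by its hinge
- lid_edge (a point): middle of the lid's top front edge, 175 mm from the hinge line. There a steel tongue 54 mm wide sticks out 17 mm: the wire's catch, a groove between a low front lip (top 3.5 mm above the lid) and a back wall 18 mm tall. Shut and unpressed, the lip's top is at z 139 mm, x -99 mm in the canister's frame
- clasp_pivot (a point): middle of the line about which the lever turns, at x -95 mm, z 96 mm in the canister's frame, 12 mm ahead of the front wall
- lever (a joint): lever of the clasp, rad, about the y line of clasp_pivot: 0 clamped (70 degrees below level, on its stop), 1.658 fully raised (25 degrees above level). Stiff: stays where left while slack. The bail hangs from its crank, 22 mm from the pivot; with the wire in the catch, pushing it down takes up to 4 N at its bar; dead centre is at about 0.42, below that it snaps to 0 and stays
- lever_bar (a point): centre of the lever's cross bar, a red sleeve 12 mm across and 76 mm long along the canister's y, 64 mm from clasp_pivot
- bail (a joint): wire bail, rad, relative to the lever: 2.0 leans forward on its stop, over the lever; it falls to whichever side it leans. Pushed back past upright by 15 degrees or more it falls into the catch, at about 0.9 with the lever raised; about 0 when clamped. It clears the catch's front lip only while the lever stands above about 1.4
- bail_bar (a point): centre of the bail's cross wire, 6 mm thick, 66 mm long along the canister's y, 60 mm from the bail's hinge line, carried by side wires at y = -33 and +33 mm. In the canister's frame: lying in the catch with the lever raised x -85, z 138 mm; clamped x -91, z 134 mm
- tin: base of the steel stock tin, its foot held down by clips screwed to the counter; 188 mm (x) by 128 mm (y), walls 56 mm high; origin at counter level under its centre; inner floor 7 mm above the counter. Filters stand in it in three pairs, at x = -60, 0, +60 mm and y = -31, +31 mm, some places empty
- tin_lid: green telescoping lid of the tin, 195 mm (x) by 135 mm (y), 86 mm deep, walls 2 mm, 0.3 kg; slides over the tin's walls for 52 mm with 1.5 mm play and springs in the tin that grip it (about 4 N of drag); origin centre of its open lower edge, z up through its top
- tin_lid_handle (a point): centre of the black bar handle on top of the tin lid: a bar 100 mm long (x), 14 mm wide and 14 mm tall, its centre 30 mm above the lid's top, free below except for two posts 80 mm apart
- mat: black rubber mat on the counter, 250 mm (x) by 190 mm (y), 3 mm thick; origin under its centre
- filter1: filter cartridge, 0.14 kg (absent in some starts): white body with an orange band, 54 mm across and 50 mm tall, with a black neck on top 28 mm across and 26 mm tall; origin centre of the body's underside, z through the neck
- filter2: filter cartridge, 0.14 kg (absent in some starts): white body with an orange band, 54 mm across and 50 mm tall, with a black neck on top 28 mm across and 26 mm tall; origin centre of the body's underside, z through the neck
- filter3: filter cartridge, 0.14 kg (absent in some starts): white body with an orange band, 54 mm across and 50 mm tall, with a black neck on top 28 mm across and 26 mm tall; origin centre of the body's underside, z through the neck
- filter4: filter cartridge, 0.14 kg (absent in some starts): white body with an orange band, 54 mm across and 50 mm tall, with a black neck on top 28 mm across and 26 mm tall; origin centre of the body's underside, z through the neck
- filter5: filter cartridge, 0.14 kg (absent in some starts): white body with an orange band, 54 mm across and 50 mm tall, with a black neck on top 28 mm across and 26 mm tall; origin centre of the body's underside, z through the neck
- filter6: filter cartridge, 0.14 kg (absent in some starts): white body with an orange band, 54 mm across and 50 mm tall, with a black neck on top 28 mm across and 26 mm tall; origin centre of the body's underside, z through the neck
- tape_roll: bystander: yellow roll of tape lying flat, 90 mm across, 24 mm high, 60 mm hole; origin centre of its underside
- tape_measure: bystander: yellow and black tape measure, 75 x 45 x 70 mm high; origin centre of its underside
- screw_box: bystander: cardboard box, 110 x 70 x 45 mm high; origin centre of its underside
- spray_can: bystander: spray can with a red band, 60 mm across, 170 mm tall; origin centre of its underside
- wrench: bystander: wrench lying flat, about 180 mm long, along its x; origin under its middle
- glue: bystander: round jar with a yellow band, 64 mm across, 120 mm tall; origin centre of its underside
Not all that is in view belongs to the job. What is shaped like the tin_lid but purple is not meant.

How it is judged:
By the outcome, as a careful person would: the job done as asked, in the order asked, and still so for the second after the job is handed in, with the robot touching nothing.
Of filter1, filter2, filter3, filter4, filter5, filter6 only 4 to 6 are there at a start; the rules pass over those that are not, and their reading is None.
At some moment in a run one of filter1, filter2, filter3, filter4, filter5, filter6 may be knocked a few centimetres aside while the robot is not near it.
Once in a run the grip may slacken for a moment while it holds something.
It also fails if it takes over 210 s, if anything falls off the work surface, if the arm or the gripper's body presses on something with over 40 N, if the wrist force passes 120 N, or if a joint passes its speed limit or range.

ROBOT

A 6-joint arm with a two-finger parallel gripper is mounted at the origin on the work surface. World frame = base frame: x ahead of the robot, y to its left, z up, the work surface at z = 0. Lengths are in mm, angles in rad, forces in N, time in s.
With the tool pointing down it reaches from about 350 to 775 mm from the base axis. Payload 7.3 kg.
Tool frame: the origin (TCP) lies on the centre line of the jaws, within the pads' length; the fingertips stand 17 mm ahead of it and the grasp point (between the pads) lies 2 mm behind it; z points along the fingers, y is the line along which they close (so a half turn about z gives the same grasp; the last joint's range is limited). The gripper opens to 92 mm and grips with 3 to 60 N. Pads are 19 mm wide; open, the fingers measure 130 mm over their backs; the gripper's body (75 mm by 190 mm) begins 47 mm behind the grasp point.
Start: joints at [-1.374, 0.342, 1.524, -0, 1.275, -0.146], TCP at [176.488, -494.464, 243.741] pointing down, gripper open.
Joint ranges: [-2.53, 2.53], [-0.77, 2.02], [0.04, 2.7], [-1, 4.14], [0.28, 2.66], [-3.11, 3.11]. Speed limits (rad/s): [2.57, 2.57, 3.14, 3.14, 3.14, 3.14].

INTERFACE

Orientations are given as [roll, pitch, yaw] about the fixed x, y, z axes, in that order (R = Rz(yaw) Ry(pitch) Rx(roll)).
In Python, from plant import bot gives the robot as it stands. The module is installed in compiled form; this text tells all that it offers.
- The arm moves only by the shell command python3 -m pendant 'ROWS'. ROWS is JSON, a list of rows, each a list of 3 entries, a list of its own where there are three numbers: the shift along the world's x, y, z as a fraction of full scale, then the turn, a rotation vector about the world's x, y, z as a fraction of full scale, then the opening, from -1 (shut) to 1 (fully open), so that 0 is half open. In form: [[[tx, ty, tz], [rx, ry, rz], claw], ...]. A call has exactly 10 rows; each row shifts and turns the commanded pose from where the row before left it; what a row does not reach is not made up. Full scale, the value 1, is 30 mm for a shift and 0.12 rad for a turn. A row lasts 1/12 s, in which the tool goes at most 41.7 mm and 7.16 degrees, less where a joint would pass 70% of its speed; a pose out of reach is approached as far as the arm can. A call with a number of a shift or a turn outside -1 to 1 is refused whole. A call with a gripper value outside its range is refused whole. The fingers move at their own pace and stop on an object; the grip force is fixed at half the most. Time passes only in rows, so rows that do not move let the fingers close, or fill a call up. It gives the time, the measured TCP pose, the force, the opening and the grip force at its end, in the units of the state.
- bot.get_obs(): the state, without advancing time (a new reading comes with each control period).
- bot.capture(name): name is "scene" or "side" or "wrist"; returns the picture (384x512x3 uint8, blue, green, red); there is no depth.
- bot.camera_params(name): a dict with "fovy" (degrees; the focal length in pixels is half the picture's height over the tangent of half this angle, whatever the lens; pixels are square), "cx", "cy" (the principal point, pixels), "camera_from_world" (4x4, takes a point from world to camera coordinates). Camera axes: x right, y down, z forward; pixel columns grow to the right and rows downward; lengths in mm; the calibration is good to about 2 mm. A picture is of the moment at which its call begins: read the wrist's pose just before it. camera_params takes no time and is no camera call; for the wrist camera it gives the pose at the moment of the call.
- bot.close_job(): hands the job in; it is judged then, once.
The state is a dict: "time": time; "joint_positions": joint angles; "dq": joint speeds; "tau": joint torques, N m; "tool_pos": TCP position; "tcp_rot": TCP orientation; "contact_force": force on the tool from outside, world axes, zero at the start; "moment": the same for the moment, N m; "grip_width": finger opening in mm; "finger_force": force on a finger pad.
Only numpy, scipy, OpenCV 4.12 (cv2) and the standard library are available. Lean on these libraries where they do the work, as an engineer would, in place of code of your own. Each camera call takes 0.05 s, during which the arm holds its last target. There are 200 camera calls.

## Working session

There is one attempt and no reset: what is moved stays moved. The work goes in short steps, Python scripts to look and compute and a shell command to move; the robot and the scene stay as the last step left them, time stands still between calls to the robot, and variables do not carry over. Pictures are saved under pics/ and viewed, at most 14 in all, crops included, and the job is handed in when it is done.

```bash
mkdir -p pics; cat > h.py <<'E'
import numpy as np, cv2
from plant import bot
def cap(n,f=None):
    P=bot.camera_params(n); im=bot.capture(n)
    if f: cv2.imwrite('pics/'+f,im)
    return im,P
def ray(P,u,v):
    T=np.array(P['camera_from_world']); f=192/np.tan(np.radians(P['fovy'])/2)
    d=T[:3,:3].T@np.array([(u-P['cx'])/f,(v-P['cy'])/f,1.]); c=-T[:3,:3].T@T[:3,3]
    return c,d/np.linalg.norm(d)
def onz(P,u,v,z):
    c,d=ray(P,u,v); return c+d*(z-c[2])/d[2]
def tri(rs):
    A=0;b=0
    for c,d in rs:
        M=np.eye(3)-np.outer(d,d);A=A+M;b=b+M@c
    p=np.linalg.solve(A,b); return p,[np.linalg.norm((np.eye(3)-np.outer(d,d))@(p-c)) for c,d in rs]
def proj(P,p):
    T=np.array(P['camera_from_world']); f=192/np.tan(np.radians(P['fovy'])/2)
    q=T[:3,:3]@np.array(p)+T[:3,3]; return q[0]/q[2]*f+P['cx'],q[1]/q[2]*f+P['cy']
def blobs(im,lo,hi,amin=20):
    m=cv2.inRange(cv2.cvtColor(im,cv2.COLOR_BGR2HSV),np.array(lo),np.array(hi))
    n,l,s,c=cv2.connectedComponentsWithStats(m)
    return m,[(tuple(np.round(c[i],1)),tuple(s[i])) for i in range(1,n) if s[i][4]>=amin]
E
python3 - <<'E'
from h import *
np.set_printoptions(precision=1,suppress=True)
for n in('scene','side'):
    im,P=cap(n,n+'0.png'); print(n,P['fovy'],P['cx'],P['cy'],ray(P,256,192))
o=bot.get_obs();print(o['tool_pos'],o['tcp_rot'],o['grip_width'])
E
```

```text
scene 49.200958208893454 250.07846096290527 194.47064826469304 (array([1284.1,   86.2, 1048.9]), array([-0.7, -0.1, -0.7]))
side 43.37877901801981 259.3323769150302 195.68890591261118 (array([  -24.8, -1217.7,   946.1]), array([ 0.3,  0.8, -0.5]))
[ 176.4 -494.1  243.1] [-3.1 -0.   0.3] 92.1152109572481
```

View pics/scene0.png

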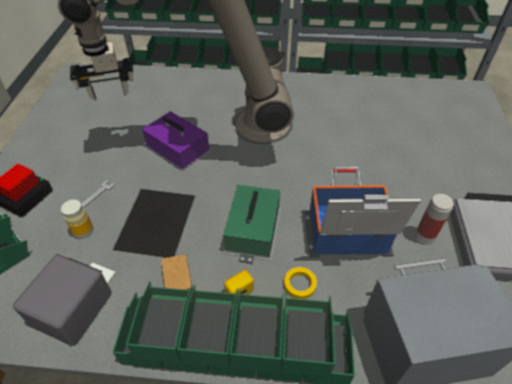

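View pics/side0.png

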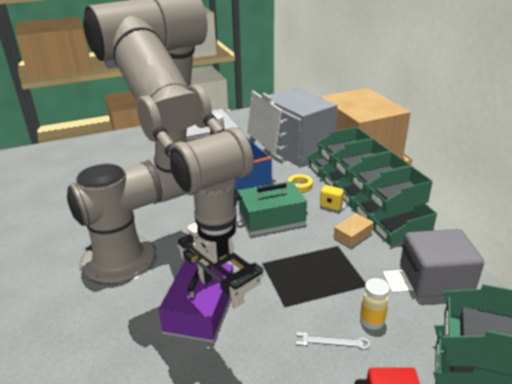

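Scene picture: candidates for the tin lid are the green box with black handle (252,218) and the purple look-alike (176,139). The green racks at (235,335) and (10,245) are background. By the description I choose the green one at (252,218). The mat is at (155,222), the canister at (352,220) with its lid open, and the red lever at (346,170).

```bash
cat > m1.py <<'E'
from h import *
np.set_printoptions(precision=1,suppress=True)
R={}
for n,roi in(('scene',(215,175,290,265)),('side',(228,165,315,240))):
    im=cv2.imread(f'pics/{n}0.png');P=bot.camera_params(n)
    x0,y0,x1,y1=roi;hsv=cv2.cvtColor(im,cv2.COLOR_BGR2HSV)
    g=cv2.inRange(hsv,(65,90,20),(95,255,255));mm=np.zeros_like(g);mm[y0:y1,x0:x1]=g[y0:y1,x0:x1]
    c=max(cv2.findContours(mm,cv2.RETR_EXTERNAL,cv2.CHAIN_APPROX_SIMPLE)[0],key=cv2.contourArea)
    hull=cv2.convexHull(c);fill=np.zeros_like(g);cv2.fillPoly(fill,[hull],255)
    fill=cv2.dilate(fill,np.ones((9,9)))
    d=cv2.inRange(hsv,(0,0,0),(180,255,38))&fill
    n_,l,s,ce=cv2.connectedComponentsWithStats(d)
    print(n,'lid hull',cv2.approxPolyDP(hull,2,True)[:,0].tolist())
    for i in range(1,n_):
        if s[i][4]>15:
            pts=np.argwhere(l==i)[:,::-1].astype(np.float32); print(' dark',s[i],ce[i],cv2.boxPoints(cv2.minAreaRect(pts)).round(1).tolist())
    # crops x4
    big=cv2.resize(im[y0-10:y1+10,x0-10:x1+10],None,fx=4,fy=4,interpolation=cv2.INTER_CUBIC);R[n]=big
im=cv2.imread('pics/scene0.png');P=bot.camera_params('scene')
m=cv2.inRange(im,(0,0,0),(45,45,45));m[:170]=0;m[275:]=0;m[:,:100]=0;m[:,210:]=0
c=max(cv2.findContours(m,cv2.RETR_EXTERNAL,cv2.CHAIN_APPROX_SIMPLE)[0],key=cv2.contourArea)
b=cv2.approxPolyDP(c,5,True)[:,0];print('mat',b.tolist());q=np.array([onz(P,*p,3) for p in b]);print(q,q.mean(0))
print(np.linalg.norm(q-np.roll(q,1,0),axis=1))
h=max(R['scene'].shape[0],R['side'].shape[0]);o=np.zeros((h,800,3),np.uint8)
x=0
for n in R:
    b=R[n];w=min(b.shape[1],800-x);o[:b.shape[0],x:x+w]=b[:,:w];x+=w
cv2.imwrite('pics/c1.png',o[:600])
E
python3 m1.py
```

```text
scene lid hull [[238, 186], [278, 191], [269, 246], [261, 249], [249, 247], [225, 236]]
side lid hull [[292, 183], [305, 201], [304, 219], [250, 230], [241, 211], [238, 190]]
 dark [258 185  27   6  48] [271.2 187.6] [[257.79998779296875, 189.0], [283.8999938964844, 184.3000030517578], [284.20001220703125, 186.10000610351562], [258.1000061035156, 190.8000030517578]]
mat [[142, 190], [115, 248], [163, 255], [165, 247], [173, 254], [167, 249], [174, 250], [192, 197]]
[[ 384.7 -376.1    3. ]
 [ 620.3 -395.1    3. ]
 [ 631.8 -245.8    3. ]
 [ 603.4 -246.3    3. ]
 [ 625.7 -217.     3. ]
 [ 609.9 -238.7    3. ]
 [ 611.6 -217.1    3. ]
 [ 400.8 -202.6    3. ]] [ 561.  -267.4    3. ]
[174.2 236.3 149.7  28.3  36.8  26.8  21.7 211.3]
```

View pics/c1.png

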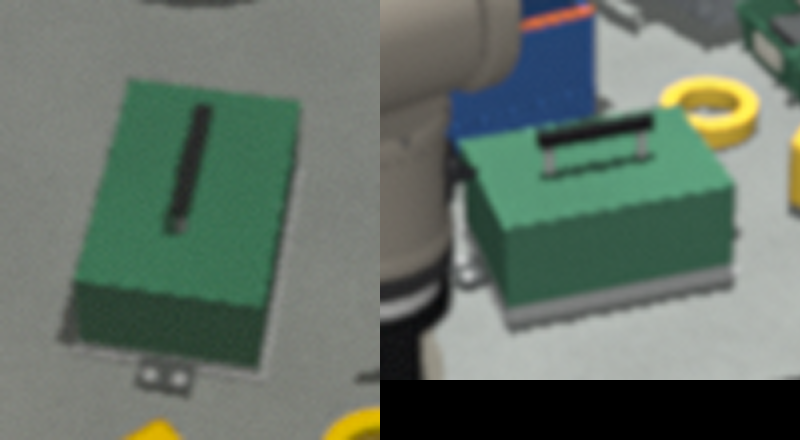

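The crop confirms it: green lid on a grey tin, with a black bar handle running along the tin's long side. Scene bar ends are at about (255.7,190.7) and (249.2,223); side bar ends are at (258,190) and (286,185).

```bash
python3 - <<'E'
from h import *
np.set_printoptions(precision=1,suppress=True)
S=bot.camera_params('scene');D=bot.camera_params('side')
a=tri([ray(S,255.7,190.7),ray(D,258,190)]);b=tri([ray(S,249,222),ray(D,286,185.2)]);print(a,b,(a[0]+b[0])/2,np.linalg.norm(a[0]-b[0]),np.arctan2(*(b[0]-a[0])[1::-1]))
z=a[0][2]-30
for p in((237.5,185),(224.5,235),(280,190),(271,241.5)): print('lidtop',onz(S,*p,100-4+8))
im=cv2.imread('pics/scene0.png');m=cv2.inRange(im,(0,0,0),(50,50,50));m[:170]=0;m[275:]=0;m[:,:100]=0;m[:,210:]=0
m=cv2.morphologyEx(m,cv2.MORPH_OPEN,np.ones((9,9)))
c=max(cv2.findContours(m,cv2.RETR_EXTERNAL,cv2.CHAIN_APPROX_NONE)[0],key=cv2.contourArea)[:,0]
q=np.array([onz(S,*p,3)[:2] for p in c],np.float32);print('mat',cv2.minAreaRect(q))
# canister: orange gasket rim, red sleeve
hsv=cv2.cvtColor(im,cv2.COLOR_BGR2HSV)
for n in('scene','side'):
  im=cv2.imread(f'pics/{n}0.png');
  for nm,lo,hi in(('red',(0,120,90),(5,255,255)),('red2',(170,100,90),(180,255,255)),('orange',(5,120,120),(14,255,255)),('blue',(105,120,40),(125,255,255))):
    print(n,nm,blobs(im,lo,hi,12)[1])
im=cv2.imread('pics/scene0.png')[155:265,300:430]
s2=cv2.imread('pics/side0.png')[85:200,225:325]
o=np.zeros((575,800,3),np.uint8);A=cv2.resize(im,None,fx=3.5,fy=3.5,interpolation=2);B=cv2.resize(s2,None,fx=3.4,fy=3.4,interpolation=2)
o[:A.shape[0],:A.shape[1]]=A;o[:B.shape[0],460:460+B.shape[1]]=B;cv2.imwrite('pics/c2.png',o)
E
```

```text
(array([464.1,  12.5, 122.8]), [np.float64(2.692620616569865), np.float64(2.692620616569942)]) (array([567.9,   7.3, 113.9]), [np.float64(4.241903405999323), np.float64(4.241903405999428)]) [516.    9.9 118.3] 104.27695613979972 -0.05046777045187892
lidtop [426.1 -44.9 104. ]
lidtop [615.4 -59.1 104. ]
lidtop [435.3  85.4 104. ]
lidtop [625.8  70.2 104. ]
mat ((509.51824951171875, -298.73895263671875), (180.6150360107422, 241.8211212158203), 85.8031234741211)
scene red [((np.float64(16.8), np.float64(180.8)), (np.int32(0), np.int32(164), np.int32(38), np.int32(36), np.int32(888))), ((np.float64(346.2), np.float64(170.0)), (np.int32(337), np.int32(169), np.int32(19), np.int32(3), np.int32(56))), ((np.float64(437.4), np.float64(228.1)), (np.int32(431), np.int32(221), np.int32(14), np.int32(17), np.int32(75)))]
scene red2 []
scene orange [((np.float64(341.6), np.float64(193.8)), (np.int32(313), np.int32(185), np.int32(75), np.int32(46), np.int32(291)))]
scene blue [((np.float64(339.2), np.float64(196.7)), (np.int32(318), np.int32(189), np.int32(64), np.int32(35), np.int32(579))), ((np.float64(353.5), np.float64(244.2)), (np.int32(316), np.int32(235), np.int32(79), np.int32(19), np.int32(1209)))]
side red [((np.float64(392.4), np.float64(375.6)), (np.int32(368), np.int32(368), np.int32(52), np.int32(16), np.int32(781)))]
side red2 []
side orange [((np.float64(260.7), np.float64(159.2)), (np.int32(253), np.int32(157), np.int32(16), np.int32(5), np.int32(31)))]
side blue [((np.float64(257.0), np.float64(151.3)), (np.int32(251), np.int32(142), np.int32(18), np.int32(17), np.int32(121))), ((np.float64(255.9), np.float64(176.0)), (np.int32(235), np.int32(160), np.int32(36), np.int32(32), np.int32(613)))]
```

View pics/c2.png

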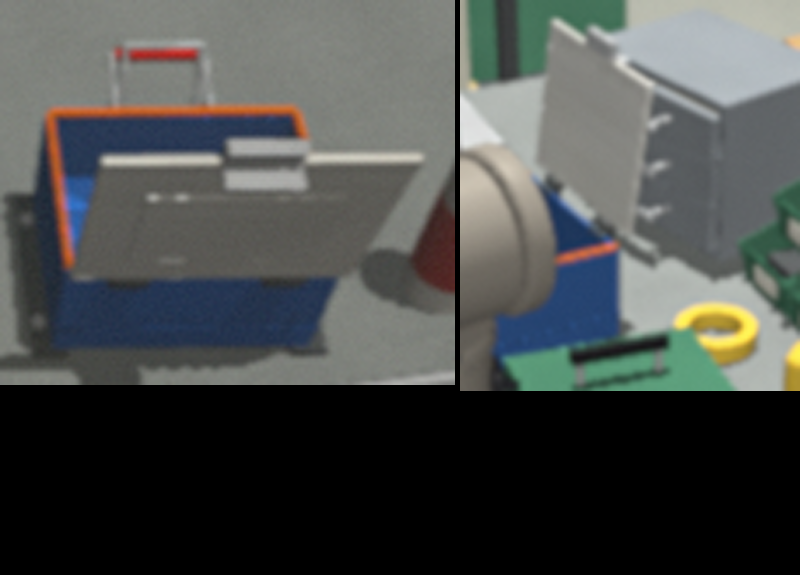

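The second crop shows the canister: orange rim front corners at scene (314,186) and (385,186), lid leaning open at the back. The red lever bar is at (346,170), and the bail stands out beyond it. I'll move over the tin and measure with the wrist camera.

```bash

python3 -m pendant '[[[0.38,0.56,0.1],[0,0,-0.1],1],[[0.38,0.56,0.1],[0,0,-0.1],1],[[0.38,0.56,0.1],[0,0,-0.1],1],[[0.38,0.56,0.1],[0,0,-0.1],1],[[0.38,0.56,0.1],[0,0,-0.1],1],[[0.38,0.56,0.1],[0,0,-0.1],1],[[0.38,0.56,0.1],[0,0,-0.1],1],[[0.38,0.56,0.1],[0,0,-0.1],1],[[0.38,0.56,0.1],[0,0,-0.1],1],[[0.38,0.56,0.1],[0,0,-0.1],1]]'
python3 -m pendant '[[[0.38,0.56,0.1],[0,0,-0.1],1],[[0.38,0.56,0.1],[0,0,-0.1],1],[[0.38,0.56,0.1],[0,0,-0.1],1],[[0.38,0.56,0.1],[0,0,-0.1],1],[[0.38,0.56,0.1],[0,0,-0.1],1],[[0.38,0.56,0.1],[0,0,-0.1],1],[[0.38,0.56,0.1],[0,0,-0.1],1],[[0.38,0.56,0.1],[0,0,-0.1],1],[[0.38,0.56,0.1],[0,0,-0.1],1],[[0.38,0.56,0.1],[0,0,-0.1],1]]'
python3 -m pendant '[[[0.38,0.56,0.1],[0,0,-0.1],1],[[0.38,0.56,0.1],[0,0,-0.1],1],[[0.38,0.56,0.1],[0,0,-0.1],1],[[0.38,0.56,0.1],[0,0,-0.1],1],[[0.38,0.56,0.1],[0,0,-0.1],1],[[0.38,0.56,0.1],[0,0,-0.1],1],[[0.38,0.56,0.1],[0,0,-0.1],1],[[0.38,0.56,0.1],[0,0,-0.1],1],[[0.38,0.56,0.1],[0,0,-0.1],1],[[0,0,0],[0,0,0],1]]'
python3 - <<'E'
from h import *
im,P=cap('wrist','w1.png');print(ray(P,P['cx'],P['cy']));print(bot.get_obs()['tcp_rot'])
im,P=cap('scene','scene1.png')
E
```

```text
time: 0.93
tool_pos: [290.8, -325.4, 273.6]
tcp_rot: [-3.141, 0.0, 0.222]
contact_force: [-0.6, -0.1, -0.0]
grip_width: 91.8
finger_force: 0.0
time: 1.77
tool_pos: [404.8, -157.4, 303.6]
tcp_rot: [-3.141, 0.001, 0.102]
contact_force: [-0.2, -0.4, 0.3]
grip_width: 91.9
finger_force: 0.0
time: 2.6
tool_pos: [508.4, -4.8, 330.6]
tcp_rot: [-3.14, -0.001, -0.003]
contact_force: [-0.9, 0.4, -0.6]
grip_width: 91.8
finger_force: 0.0
(array([592.31226969,  -5.78634007, 472.48143463]), array([-0.30401241,  0.00221593, -0.9526655 ]))
[-3.14144982e+00  6.73567946e-04 -2.73460399e-03]
```

View pics/w1.png

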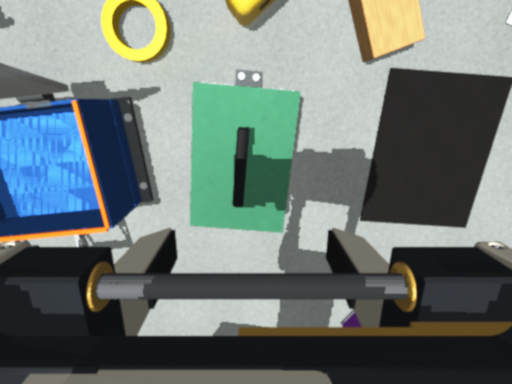

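The wrist view shows the green lid centred at (243,157) with its handle along (241,127)–(239,206). The mat is at the right and the canister's rim corner at lower left (107,229).

```bash
cat > m2.py <<'E'
from h import *
np.set_printoptions(precision=1,suppress=True)
im=cv2.imread('pics/w1.png');P=bot.camera_params('wrist')
hsv=cv2.cvtColor(im,cv2.COLOR_BGR2HSV)
g=cv2.inRange(hsv,(65,90,20),(95,255,255))
c=max(cv2.findContours(g,cv2.RETR_EXTERNAL,cv2.CHAIN_APPROX_NONE)[0],key=cv2.contourArea);c=c[:,0]
for z in(85,90,95,100):
    q=np.array([onz(P,*p,z)[:2] for p in c],np.float32);print('lidtop z',z,cv2.minAreaRect(q))
d=cv2.inRange(im,(0,0,0),(40,40,40));d[:,:225]=0;d[:,256:]=0;d[215:]=0;d[:115]=0
l=cv2.connectedComponentsWithStats(d);i=1+l[2][1:,4].argmax();pts=np.argwhere(l[1]==i)[:,::-1].astype(np.float32)
print(cv2.boxPoints(cv2.minAreaRect(pts)));print(l[2][i],l[3][i])
S=bot.camera_params('scene');D=bot.camera_params('side')
print(tri([ray(P,*l[3][i]),ray(S,252.2,206.8),ray(D,272,187.6)]))
k=cv2.inRange(im,(0,0,0),(60,60,60));k[:,:335]=0;k[235:]=0;k=cv2.morphologyEx(k,cv2.MORPH_OPEN,np.ones((7,7)))
c=max(cv2.findContours(k,cv2.RETR_EXTERNAL,cv2.CHAIN_APPROX_NONE)[0],key=cv2.contourArea)[:,0]
hull=cv2.convexHull(c)[:,0]
q=np.array([onz(P,*p,3)[:2] for p in hull],np.float32);print('mat',cv2.minAreaRect(q))
for p in((388,69),(512,78),(470,227),(361,219)):print(onz(P,*p,3))
# canister rim
o=cv2.inRange(hsv,(3,130,130),(16,255,255));ys,xs=np.nonzero(o[:245,:120])
print('corner candidates');
for p in((107,229),(77,101)):print(p,onz(P,*p,120))
for p in((314.3,186.4),(384.9,186.4),(319.4,231.6)):print('scene',p,onz(S,*p,120))
E
python3 m2.py
```

```text
lidtop z 85 ((510.5892639160156, 6.136878967285156), (135.81312561035156, 195.97056579589844), 84.99658966064453)
lidtop z 90 ((511.62994384765625, 5.9580841064453125), (134.05804443359375, 193.43801879882812), 84.99658966064453)
lidtop z 95 ((512.6707153320312, 5.779228210449219), (132.30288696289062, 190.90548706054688), 84.9966049194336)
lidtop z 100 ((513.71142578125, 5.600410461425781), (130.5477294921875, 188.37294006347656), 84.99659729003906)
[[231.9 204.8]
 [237.7 128.3]
 [248.  129.1]
 [242.1 205.5]]
[234 129  14  77 510] [239.9 177.2]
(array([509.6,   7.7, 118.1]), [np.float64(10.40992964474771), np.float64(7.894939329322995), np.float64(4.709941184962028)])
mat ((507.2947998046875, -300.5158386230469), (188.0218963623047, 245.41900634765625), 85.79696655273438)
[ 635.7 -213.3    3. ]
[ 622.5 -402.9    3. ]
[ 376.1 -395.6    3. ]
[ 392.2 -200.3    3. ]
corner candidates
(107, 229) [428.5 185.6 120. ]
(77, 101) [591.4 195.  120. ]
scene (314.3, 186.4) [426.4 186.8 120. ]
scene (384.9, 186.4) [408.3 396.1 120. ]
scene (319.4, 231.6) [592.6 199.8 120. ]
```

```bash

python3 -m pendant '[[[0.01,0.04,-0.4],[0,0,-0.07],1],[[0.01,0.04,-0.4],[0,0,-0.07],1],[[0.01,0.04,-0.4],[0,0,-0.07],1],[[0.01,0.04,-0.4],[0,0,-0.07],1],[[0.01,0.04,-0.4],[0,0,-0.07],1],[[0.01,0.04,-0.4],[0,0,-0.07],1],[[0.01,0.04,-0.4],[0,0,-0.07],1],[[0.01,0.04,-0.3],[0,0,-0.07],1],[[0.01,0.04,-0.2],[0,0,-0.07],1],[[0,0,0],[0,0,-0.07],1]]'
cat > m3.py <<'E'
from h import *
import sys
np.set_printoptions(precision=1,suppress=True)
P0=eval(open('P0.txt').read()) if 0 else None
im,P=cap('wrist','w2.png')
hsv=cv2.cvtColor(im,cv2.COLOR_BGR2HSV)
o=bot.get_obs();print(o['tool_pos'],o['tcp_rot'])
x,y,z=511,6,120
print('pred handle',proj(P,(x,y,z)),proj(P,(x-50,y+4,z)),proj(P,(x+50,y-4,z)))
E
python3 m3.py
```

```text
time: 3.53
tool_pos: [509.0, 3.3, 230.5]
tcp_rot: [3.142, 0.003, -0.09]
contact_force: [0.5, -0.8, 0.0]
grip_width: 91.4
finger_force: 0.0
[509.5   3.3 231.4] [ 3.1  0.  -0.1]
pred handle (np.float64(247.66006412926922), np.float64(194.50122911976388)) (np.float64(248.38716781463984), np.float64(243.4174087690191)) (np.float64(246.84338480144774), np.float64(139.55881372657876))
```

View pics/w2.png

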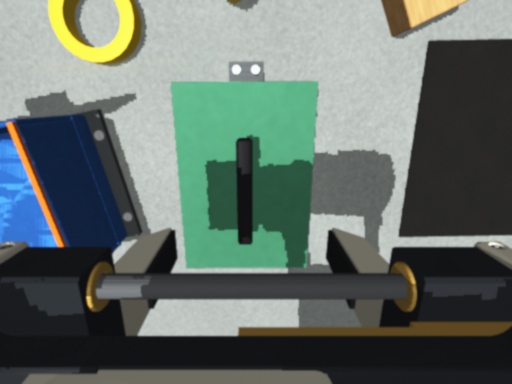

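The wrist view has the handle at (245,140–243), which matches the prediction for z = 120 with about +2.5 mm in y. I'll descend and grip.

```bash

python3 -m pendant '[[[0.01,0.02,-0.45],[0,0,0],1],[[0.01,0.02,-0.45],[0,0,0],1],[[0.01,0.02,-0.45],[0,0,0],1],[[0.01,0.02,-0.45],[0,0,0],1],[[0.01,0.02,-0.45],[0,0,0],1],[[0.01,0.02,-0.45],[0,0,0],1],[[0.01,0.02,-0.45],[0,0,0],1],[[0,0.02,-0.35],[0,0,0],1],[[0,0,-0.25],[0,0,0],1],[[0,0,0],[0,0,0],1]]'
python3 -m pendant '[[[0,0,0],[0,0,0],-1],[[0,0,0],[0,0,0],-1],[[0,0,0],[0,0,0],-1],[[0,0,0],[0,0,0],-1],[[0,0,0],[0,0,0],-1],[[0,0,0],[0,0,0],-1],[[0,0,0],[0,0,0],-1],[[0,0,0],[0,0,0],-1],[[0,0,0],[0,0,0],-1],[[0,0,0],[0,0,0],-1]]'
```

```text
time: 4.42
tool_pos: [511.5, 8.3, 118.4]
tcp_rot: [3.141, 0.002, -0.089]
contact_force: [-0.2, -0.1, 0.3]
grip_width: 91.5
finger_force: 0.0
time: 5.25
tool_pos: [511.9, 8.4, 119.2]
tcp_rot: [3.142, 0.0, -0.089]
contact_force: [0.6, 0.0, 0.4]
grip_width: 29.9
finger_force: 0.0
```

```bash

python3 -m pendant '[[[0,0,0],[0,0,0],-1],[[0,0,0],[0,0,0],-1],[[0,0,0],[0,0,0],-1],[[0,0,0],[0,0,0],-1],[[0,0,0],[0,0,0],-1],[[0,0,0.1],[0,0,0],-1],[[0,0,0.1],[0,0,0],-1],[[0,0,0.2],[0,0,0],-1],[[0,0,0.2],[0,0,0],-1],[[0,0,0.2],[0,0,0],-1]]'
python3 -m pendant '[[[0,0,0.3],[0,0,0],-1],[[0,0,0.3],[0,0,0],-1],[[0,0,0.3],[0,0,0],-1],[[0,0,0.3],[0,0,0],-1],[[0,0,0.3],[0,0,0],-1],[[0,0,0.3],[0,0,0],-1],[[0,0,0.3],[0,0,0],-1],[[0,0,0.3],[0,0,0],-1],[[0,0,0.3],[0,0,0],-1],[[0,0,0.3],[0,0,0],-1]]'
```

```text
time: 6.08
tool_pos: [511.7, 8.2, 143.7]
tcp_rot: [3.141, 0.001, -0.089]
contact_force: [-0.2, -0.9, -6.4]
grip_width: 13.9
finger_force: 30.0
time: 6.92
tool_pos: [511.8, 8.3, 234.1]
tcp_rot: [3.141, 0.0, -0.089]
contact_force: [0.1, -0.6, -2.8]
grip_width: 13.7
finger_force: 30.0
```

```bash

python3 -m pendant '[[[0,-0.3,0],[0,0,0],-1],[[0,-0.54,0],[0,0,0],-1],[[0,-0.54,0],[0,0,0],-1],[[0,-0.54,0],[0,0,0],-1],[[0,-0.54,0],[0,0,0],-1],[[0,-0.54,0],[0,0,0],-1],[[0,-0.54,0],[0,0,0],-1],[[0,-0.54,0],[0,0,0],-1],[[0,-0.54,0],[0,0,0],-1],[[0,-0.54,0],[0,0,0],-1]]'
python3 -m pendant '[[[-0.02,-0.54,0],[0,0,0],-1],[[-0.02,-0.54,0],[0,0,0],-1],[[-0.02,-0.54,0],[0,0,0],-1],[[-0.02,-0.54,0],[0,0,0],-1],[[-0.02,-0.54,0],[0,0,0],-1],[[-0.02,-0.54,0],[0,0,0],-1],[[-0.02,-0.54,0],[0,0,0],-1],[[0,-0.54,0],[0,0,0],-1],[[0,-0.54,0],[0,0,0],-1],[[0,-0.3,0],[0,0,0],-1]]'
python3 -m pendant '[[[0,0,-0.4],[0,0,0.02],-1],[[0,0,-0.4],[0,0,0.02],-1],[[0,0,-0.4],[0,0,0.02],-1],[[0,0,-0.4],[0,0,0.02],-1],[[0,0,-0.4],[0,0,0.02],-1],[[0,0,-0.4],[0,0,0.02],-1],[[0,0,-0.4],[0,0,0],-1],[[0,0,-0.4],[0,0,0],-1],[[0,0,-0.25],[0,0,0],-1],[[0,0,-0.15],[0,0,0],-1]]'
python3 - <<'E'
from h import *
im,P=cap('side','side2.png');im,P=cap('scene','scene2.png')
E
```

```text
time: 7.75
tool_pos: [511.5, -147.9, 232.9]
tcp_rot: [3.142, 0.001, -0.09]
contact_force: [0.4, -0.2, -1.7]
grip_width: 13.4
finger_force: 30.0
time: 8.58
tool_pos: [507.5, -303.7, 233.0]
tcp_rot: [3.141, 0.0, -0.09]
contact_force: [0.2, -0.3, -3.0]
grip_width: 13.9
finger_force: 30.0
time: 9.42
tool_pos: [507.4, -301.2, 124.1]
tcp_rot: [-3.141, 0.001, -0.075]
contact_force: [0.0, 0.3, -2.6]
grip_width: 13.6
finger_force: 30.0
```

View pics/scene2.png

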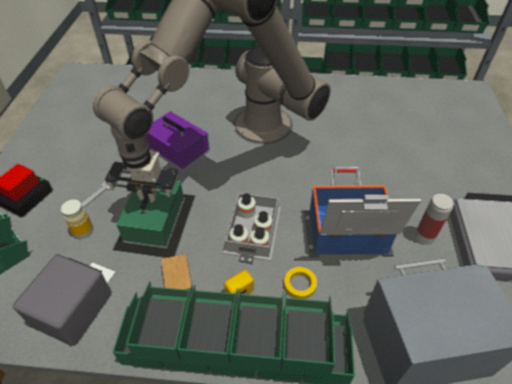

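The lid is over the mat at (155,210). In the tin I see four filter necks, at about (246,201), (264,216), (239,230) and (260,234). Next I lower the last few mm and release.

```bash

python3 -m pendant '[[[0,0,-0.06],[0,0,0],-1],[[0,0,-0.06],[0,0,0],-1],[[0,0,-0.04],[0,0,0],-1],[[0,0,-0.02],[0,0,0],-1],[[0,0,0],[0,0,0],-1],[[0,0,0],[0,0,0],-1],[[0,0,0],[0,0,0],-1],[[0,0,0],[0,0,0],-1],[[0,0,0],[0,0,0],-1],[[0,0,0],[0,0,0],-1]]'
```

```text
time: 10.35
tool_pos: [507.7, -301.3, 119.9]
tcp_rot: [3.142, -0.0, -0.075]
contact_force: [-0.6, -0.2, -3.8]
grip_width: 13.2
finger_force: 30.0
```

```bash

python3 -m pendant '[[[0,0,-0.03],[0,0,0],-1],[[0,0,-0.03],[0,0,0],-1],[[0,0,-0.03],[0,0,0],-1],[[0,0,0],[0,0,0],-1],[[0,0,0],[0,0,0],-1],[[0,0,0],[0,0,0],-1],[[0,0,0],[0,0,0],-1],[[0,0,0],[0,0,0],-1],[[0,0,0],[0,0,0],-1],[[0,0,0],[0,0,0],-1]]'
python3 - <<'E'
from h import *
print(bot.get_obs()['contact_force'],bot.get_obs()['tool_pos'])
E
```

```text
time: 11.18
tool_pos: [507.7, -301.0, 117.9]
tcp_rot: [3.142, -0.0, -0.075]
contact_force: [-2.2, 3.7, 6.0]
grip_width: 13.7
finger_force: 30.0
[-2.16587125  3.69978111  6.02748541] [ 507.74315355 -301.01527398  117.88028788]
```

```bash

python3 -m pendant '[[[0,0,0],[0,0,0],-0.5],[[0,0,0],[0,0,0],-0.2],[[0,0,0],[0,0,0],0.2],[[0,0,0],[0,0,0],0.2],[[0,0,0],[0,0,0],0.2],[[0,0,0],[0,0,0],0.2],[[0,0,0],[0,0,0],0.2],[[0,0,0.1],[0,0,0],0.2],[[0,0,0.3],[0,0,0],0.2],[[0,0,0.5],[0,0,0],0.2]]'
python3 -m pendant '[[[0,0,0.7],[0,0,0],0.2],[[0,0,0.7],[0,0,0],0.2],[[0,0.2,0.7],[0,0,0],0.2],[[0,0.5,0.7],[0,0,0],0.2],[[0,0.5,0.7],[0,0,0],0.2],[[0,0.5,0.7],[0,0,0],0.2],[[0,0.5,0.7],[0,0,0],0.2],[[0,0.5,0.7],[0,0,0],0.2],[[0,0.5,0.7],[0,0,0],0.2],[[0,0.5,0],[0,0,0],0.2]]'
python3 -m pendant '[[[0,0.7,0],[0,0,0],0.2],[[0,0.7,0],[0,0,0],0.2],[[0,0.7,0],[0,0,0],0.2],[[0,0.7,0],[0,0,0],0.2],[[0,0.7,0],[0,0,0],0.2],[[0,0.7,0],[0,0,0],0.2],[[0,0.7,0],[0,0,0],0.2],[[0,0.7,0],[0,0,0],0.2],[[0,0.7,0],[0,0,0],0.2],[[0,0,0],[0,0,0],0.2]]'
python3 - <<'E'
from h import *
cap('wrist','w3.png');print(bot.get_obs()['tool_pos'],bot.get_obs()['tcp_rot']);cap('scene','scene3.png');cap('side','side3.png')
E
```

```text
time: 12.02
tool_pos: [507.1, -300.8, 143.7]
tcp_rot: [-3.14, 0.002, -0.075]
contact_force: [0.3, 0.4, 1.2]
grip_width: 55.2
finger_force: 0.0
time: 12.85
tool_pos: [508.8, -190.1, 338.6]
tcp_rot: [3.138, -0.008, -0.075]
contact_force: [-0.2, -0.1, 0.1]
grip_width: 55.2
finger_force: 0.0
time: 13.68
tool_pos: [507.2, 1.9, 333.5]
tcp_rot: [-3.14, -0.0, -0.072]
contact_force: [-0.4, 0.3, 1.1]
grip_width: 55.2
finger_force: 0.0
[5.07329938e+02 3.21327754e-01 3.33437647e+02] [-3.14152136e+00 -2.66387800e-04 -7.19731823e-02]
```

View pics/w3.png

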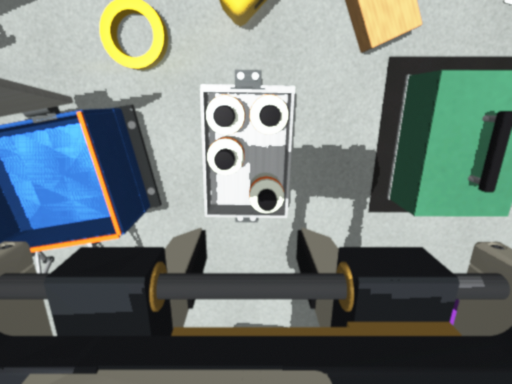

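The wrist view shows four filters in the tin, with black necks at about (226,116), (270,116), (225,157) and (267,198), and the green lid standing on the mat. Next I measure the necks.

```bash
cat > necks.py <<'E'
from h import *
np.set_printoptions(precision=1,suppress=True)
def necks(im,P,z=83,c=(511,7),r=125):
    m=cv2.inRange(im,(0,0,0),(45,45,45))
    out=[]
    for k in cv2.findContours(m,cv2.RETR_LIST,cv2.CHAIN_APPROX_NONE)[0]:
        if len(k)<8: continue
        q=np.array([onz(P,*p,z)[:2] for p in k[:,0]],np.float32);(cx,cy),R=cv2.minEnclosingCircle(q)
        if 8<R<24 and np.hypot(cx-c[0],cy-c[1])<r: out.append((cx,cy,R,*k[:,0].mean(0),cv2.contourArea(q)))
    return np.array(out)
E
python3 - <<'E'
from necks import *
P=bot.camera_params('wrist');W=cv2.imread('pics/w3.png');a=necks(W,P);print(a)
S=bot.camera_params('scene');s=cv2.imread('pics/scene3.png');b=necks(s,S);print(b)
for r in a:
  for t in b:
    if np.hypot(*(r[:2]-t[:2]))<14: print(tri([ray(P,*r[3:5]),ray(S,*t[3:5])]))
c,s_=np.cos(-.086),np.sin(-.086)
for x in(-60,0,60):
  for y in(-31,31):print('slot',511+c*x-s_*y,7+s_*x+c*y)
g=W.copy()
hs=cv2.cvtColor(W,cv2.COLOR_BGR2HSV)
w=cv2.inRange(hs,(0,0,150),(180,40,255));
E
```

```text
[[455.8 -20.2  14.7 266.7 199.  520.1]
 [523.5  30.1   9.8 228.2 152.9  40.4]]
[[588.2  37.3  11.9 259.4 234.1 166. ]
 [579.7 -26.4  15.4 237.6 229.7 184.6]
 [530.3  38.6  11.3 262.6 218.  150.8]
 [461.5 -15.8  16.7 245.9 198.6 461.2]]
(array([452. , -18.9,  72.6]), [np.float64(1.797918558537791), np.float64(1.7979185585377742)])
(array([523.1,  34.6,  71.4]), [np.float64(5.396448591571873), np.float64(5.396448591571869)])
slot 448.559028355947 -18.73179084608317
slot 453.88445820739196 43.03907442952503
slot 508.33728507427753 -23.8854326378041
slot 513.6627149257225 37.8854326378041
slot 568.115541792608 -29.03907442952503
slot 573.4409716440531 32.73179084608317
```

```bash
sed -i 's/(45,45,45)/(t,t,t)/;s/r=125)/r=125,t=80)/' necks.py
python3 - <<'E'
from necks import *
P=bot.camera_params('wrist');W=cv2.imread('pics/w3.png')
print(np.median(W[110:120,222:230],(0,1)),np.median(W[150:164,221:229],(0,1)))
for t in(60,80,100): print(t);print(necks(W,P,t=t))
S=bot.camera_params('scene');s=cv2.imread('pics/scene3.png');print(necks(s,S,t=60))
E
```

```text
[64. 62. 63.] [53. 51. 52.]
60
[[455.5 -21.1  15.3 266.8 198.9 561. ]
 [518.9  34.5  13.7 224.6 158.9 482.8]
 [575.5  25.9  11.2 229.8 116.8  73.3]
 [571.9 -31.2  12.8 269.7 115.1 439.6]]
80
[[455.7 -20.7  15.5 266.6 199.  603.2]
 [518.2  33.5  14.1 224.7 158.8 527.8]
 [550.4  55.8  16.6 206.4 136.5  37.6]
 [571.5 -31.   13.2 269.7 115.3 484. ]
 [575.6  28.8  13.3 224.2 115.7 489.5]
 [596.4  51.5   9.3 205.4 100.5  19.1]]
100
[[455.7 -20.2  16.1 266.7 199.  636.1]
 [518.1  33.5  14.5 224.7 158.7 554.5]
 [551.6  56.4  20.5 206.4 135.5  87. ]
 [571.9 -31.4  13.5 269.8 115.3 507.5]
 [576.   28.8  13.8 224.1 115.6 522.2]
 [595.7  51.1   9.9 205.4 100.5  38.1]]
[[583.2  34.1  16.7 259.  232.5 525. ]
 [577.9 -26.   19.6 238.1 229.4 570.2]
 [524.8  39.5  17.4 262.7 216.5 543.6]
 [461.8 -15.8  20.2 245.8 198.8 613.1]]
```

```bash

python3 -m pendant '[[[-0.18,-0.07,-0.7],[0,0,0],-0.04],[[-0.18,-0.07,-0.7],[0,0,0],-0.04],[[-0.18,-0.07,-0.7],[0,0,0],-0.04],[[-0.18,-0.07,-0.7],[0,0,0],-0.04],[[-0.18,-0.07,-0.7],[0,0,0],-0.04],[[-0.18,-0.07,-0.7],[0,0,0],-0.04],[[-0.18,-0.07,-0.7],[0,0,0],-0.04],[[-0.18,-0.07,-0.7],[0,0,0],-0.04],[[-0.18,-0.07,-0.6],[0,0,0],-0.04],[[-0.18,-0.07,-0.4],[0,0,0],-0.04]]'
python3 - <<'E'
from necks import *
im,P=cap('wrist','w4.png');o=bot.get_obs();print(o['tool_pos'])
for t in(80,100):print(necks(im,P,t=t))
E
```

```text
time: 14.67
tool_pos: [452.6, -23.3, 133.5]
tcp_rot: [3.141, 0.002, -0.076]
contact_force: [0.2, 0.1, 0.3]
grip_width: 44.2
finger_force: 0.0
[450.7 -23.3 131.9]
[[401.2  42.2  21.4 171.  288.5 155.5]
 [517.4  36.5  16.5 153.7 139.7 677.9]
 [561.9 -51.4  17.1 283.4  53.2  32.5]
 [574.1  30.7  16.4 144.4  44.4 670.2]
 [569.1 -28.   14.4 246.5  44.1 393.9]]
[[399.1  43.3  17.3 170.4 290.7  94.2]
 [486.6 -12.    8.3 229.9 176.   14.9]
 [484.1 -30.9   9.7 259.  176.9  27.7]
 [516.5  36.2  16.7 153.7 139.7 702.4]
 [522.8  10.2  15.7 198.  125.8  87.5]
 [550.    9.7  10.  186.9  84.4  43.5]
 [556.  -57.8  23.  294.7  62.1  53.6]
 [573.3  31.1  16.7 144.5  44.3 703.5]
 [569.3 -27.9  14.7 242.8  43.1 585.3]]
```

```bash

python3 -m pendant '[[[0,0.05,-0.4],[0,0,0],-0.04],[[0,0.05,-0.4],[0,0,0],-0.04],[[0,0,-0.4],[0,0,0],-0.04],[[0,0,-0.35],[0,0,0],-0.04],[[0,0,-0.25],[0,0,0],-0.04],[[0,0,0],[0,0,0],-0.04],[[0,0,0],[0,0,0],-0.4],[[0,0,0],[0,0,0],-0.6],[[0,0,0],[0,0,0],-1],[[0,0,0],[0,0,0],-1]]'
python3 -m pendant '[[[0,0,0],[0,0,0],-1],[[0,0,0],[0,0,0],-1],[[0,0,0.1],[0,0,0],-1],[[0,0,0.3],[0,0,0],-1],[[0,0,0.5],[0,0,0],-1],[[0,0,0.8],[0,0,0],-1],[[0,0,0.8],[0,0,0],-1],[[0,0,0.8],[0,0,0],-1],[[0,0,0.8],[0,0,0],-1],[[0,0,0.6],[0,0,0],-1]]'
```

```text
time: 15.55
tool_pos: [454.0, -19.3, 81.7]
tcp_rot: [3.141, -0.001, -0.075]
contact_force: [1.0, 0.1, 0.7]
grip_width: 27.3
finger_force: 29.9
time: 16.38
tool_pos: [453.7, -19.3, 224.7]
tcp_rot: [3.141, -0.002, -0.075]
contact_force: [0.4, 0.6, -2.1]
grip_width: 27.1
finger_force: 29.9
```

```bash

python3 -m pendant '[[[0,0.2,0.3],[0,0,0.1],-1],[[0,0.4,0.3],[0,0,0.1],-1],[[0,0.6,0.3],[0,0,0.1],-1],[[0,0.6,0.3],[0,0,0.1],-1],[[0,0.6,0.3],[0,0,0.1],-1],[[0,0.6,0.3],[0,0,0.1],-1],[[0,0.6,0.3],[0,0,0.1],-1],[[0,0.6,0.3],[0,0,0.1],-1],[[0,0.6,0.1],[0,0,0.1],-1],[[0,0.6,0],[0,0,0.1],-1]]'
python3 -m pendant '[[[0,0.6,0],[0,0,0.05],-1],[[0,0.6,0],[0,0,0],-1],[[0,0.6,0],[0,0,0],-1],[[0,0.6,0],[0,0,0],-1],[[0,0.6,0],[0,0,0],-1],[[0,0.3,0],[0,0,0],-1],[[0,0.2,0],[0,0,0],-1],[[0,0,0],[0,0,0],-1],[[0,0,0],[0,0,0],-1],[[0,0,0],[0,0,0],-1]]'
python3 - <<'E'
from h import *
im,P=cap('wrist','w5.png');o=bot.get_obs();print(o['tool_pos'],o['tcp_rot']);np.savez('w5.npz',T=P['camera_from_world'])
E
```

```text
time: 17.22
tool_pos: [453.4, 144.0, 297.7]
tcp_rot: [-3.142, -0.0, 0.047]
contact_force: [0.8, 0.1, -1.9]
grip_width: 27.1
finger_force: 29.9
time: 18.05
tool_pos: [453.7, 247.0, 297.1]
tcp_rot: [3.141, 0.0, 0.051]
contact_force: [-0.2, 0.7, -1.1]
grip_width: 27.3
finger_force: 29.9
[453.74384608 246.94878822 297.14031775] [3.14113426e+00 1.56593205e-04 5.03423781e-02]
```

View pics/w5.png

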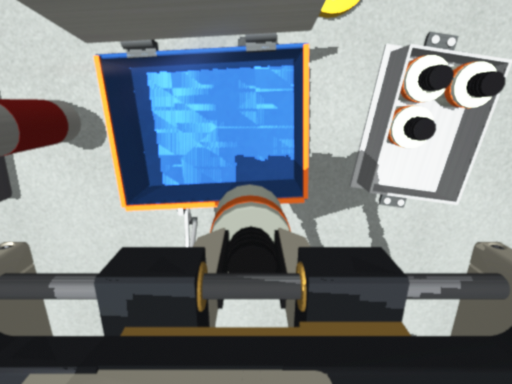

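The wrist view shows the canister rim with its outer corners at about (309,201), (125,209), (96,56) and (309,44), plus the three filters left in the tin.

```bash
python3 - <<'E'
from h import *
np.set_printoptions(precision=1,suppress=True)
P=bot.camera_params('wrist');im=cv2.imread('pics/w5.png')
for p in((309,201),(125,209),(96,56),(309,44)):print(onz(P,*p,120))
o=cv2.inRange(cv2.cvtColor(im,cv2.COLOR_BGR2HSV),(3,110,110),(18,255,255))
def fit(sel,swap):
    y,x=np.nonzero(o);k=sel(x,y);q=np.array([onz(P,a,b,120)[:2] for a,b in zip(x[k],y[k])],np.float32)
    vx,vy,x0,y0=cv2.fitLine(q,cv2.DIST_HUBER,0,.01,.01).ravel();return np.array([vx,vy]),np.array([x0,y0])
R=fit(lambda x,y:(x>298)&(x<315)&(y>55)&(y<185),0)
L=fit(lambda x,y:(x>95)&(x<130)&(y>70)&(y<195),0)
F=fit(lambda x,y:(x>130)&(x<210)&(y>195)&(y<215),0)
for n,(v,p) in zip('RLF',(R,L,F)):print(n,v,p,np.arctan2(v[1],v[0]))
yaw=.081
for t in (np.arctan2(*R[0][::-1]),np.arctan2(*L[0][::-1])):print(t)
ex=np.array([np.cos(yaw),np.sin(yaw)]);ey=np.array([-ex[1],ex[0]])
print('ey R,L',R[1]@ey,L[1]@ey,(L[1]-R[1])@ey,'F ex',F[1]@ex)
c=ey*(R[1]@ey+L[1]@ey)/2+ex*(F[1]@ex+80.5);print('centre',c)
E
```

```text
[429.5 177.3 120. ]
[408.6 393.6 120. ]
[572.9 409.2 120. ]
[594.6 195.8 120. ]
R [1.  0.1] [525.5 190.3] 0.09083647
L [1.  0.1] [494.1 399.7] 0.08618941
F [ 0.1 -1. ] [418.1 340.1] -1.4718374
0.09083647
0.08618941
ey R,L 147.18385758165687 358.3908600620682 211.20700248041135 F ex 444.27154328098516
centre [502.6 294.4]
```

```bash

python3 -m pendant '[[[0.1,-0.28,0],[0,0,0.16],-1],[[0.11,-0.28,-0.2],[0,0,0.16],-1],[[0,0,-0.6],[0,0,0],-1],[[0,0,-0.8],[0,0,0],-1],[[0,0,-0.8],[0,0,0],-1],[[0,0,-0.8],[0,0,0],-1],[[0,0,-0.8],[0,0,0],-1],[[0,0,-0.8],[0,0,0],-1],[[0,0,-0.5],[0,0,0],-1],[[0,0,-0.3],[0,0,0],-1]]'
python3 -m pendant '[[[0,0,-0.1],[0,0,0],-1],[[0,0,-0.1],[0,0,0],-1],[[0,0,-0.1],[0,0,0],-1],[[0,0,-0.05],[0,0,0],-1],[[0,0,-0.05],[0,0,0],-1],[[0,0,0],[0,0,0],-1],[[0,0,0],[0,0,0],-1],[[0,0,0],[0,0,0],-1],[[0,0,0],[0,0,0],-1],[[0,0,0],[0,0,0],-1]]'
```

```text
time: 18.93
tool_pos: [488.5, 234.6, 142.6]
tcp_rot: [-3.132, -0.071, 0.088]
contact_force: [66.4, 2.3, 17.2]
grip_width: 26.1
finger_force: 51.8
time: 19.77
tool_pos: [489.7, 234.2, 128.6]
tcp_rot: [-3.133, -0.071, 0.087]
contact_force: [73.4, 3.0, -3.1]
grip_width: 24.2
finger_force: 39.9
```

Unexpected contact: the tool is pushed 28 mm in +x with 66 N. I'll look before moving anything.

```bash
python3 - <<'E'
from h import *
s,_=cap('scene','s6.png');d,_=cap('side','d6.png');w,_=cap('wrist','w6.png')
o=np.zeros((600,800,3),np.uint8)
A=cv2.resize(s[100:260,280:440],(400,400),interpolation=2);B=cv2.resize(d[40:200,160:320],(400,400),interpolation=2)
o[:400,:400]=A;o[:400,400:]=B;C=cv2.resize(w,(266,200));o[400:600,:266]=C
cv2.imwrite('pics/c6.png',o);ob=bot.get_obs();print(ob['tool_pos'],ob['contact_force'],ob['moment'],ob['joint_positions'])
E
```

```text
[489.68261934 234.21716416 128.61700783] [72.11686696  3.2144243  -3.53045633] [  0.56881024 -12.57190918   0.14963271] [ 0.30872304  0.46018515  1.69260209 -0.00854007  0.91788323  1.79676392]
```

View pics/c6.png

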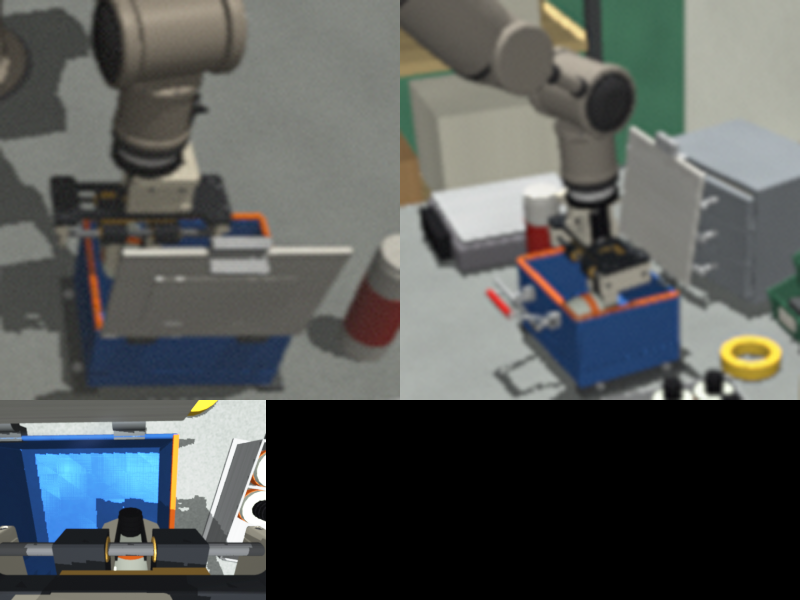

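The filter's foot caught the front rim (it sat about 4 mm off-centre in the jaws) and tilted. I'll back straight up and look.

```bash

python3 -m pendant '[[[0.3,0,0.1],[0,0,0],-1],[[0.3,0,0.2],[0,0,0],-1],[[0,0,0.4],[0,0,0],-1],[[0,0,0.5],[0,0,0],-1],[[0,0,0.5],[0,0,0],-1],[[0,0,0.5],[0,0,0],-1],[[0,0,0.5],[0,0,0],-1],[[0,0,0.5],[0,0,0],-1],[[0,0,0.5],[0,0,0],-1],[[0,0,0.5],[0,0,0],-1]]'
python3 - <<'E'
from h import *
s,_=cap('scene','s7.png');d,_=cap('side','d7.png');w,P=cap('wrist','w7.png')
o=np.zeros((400,800,3),np.uint8)
o[:,400:]=cv2.resize(d[40:200,160:320],(400,400),interpolation=2);o[:300,:400]=cv2.resize(w,(400,300));cv2.imwrite('pics/c7.png',o)
ob=bot.get_obs();print(ob['tool_pos'],ob['tcp_rot'],ob['contact_force'],ob['grip_width'])
E
```

```text
time: 20.75
tool_pos: [478.3, 230.2, 244.4]
tcp_rot: [3.142, -0.001, 0.088]
contact_force: [0.8, -0.6, 0.2]
grip_width: 0.0
finger_force: 0.0
[478.7033435 230.5356534 244.1746858] [-3.14115054e+00 -2.95105810e-03  8.87582873e-02] [ 0.36623073 -0.32184052  0.17204452] 0.7195072602844326
```

View pics/c7.png

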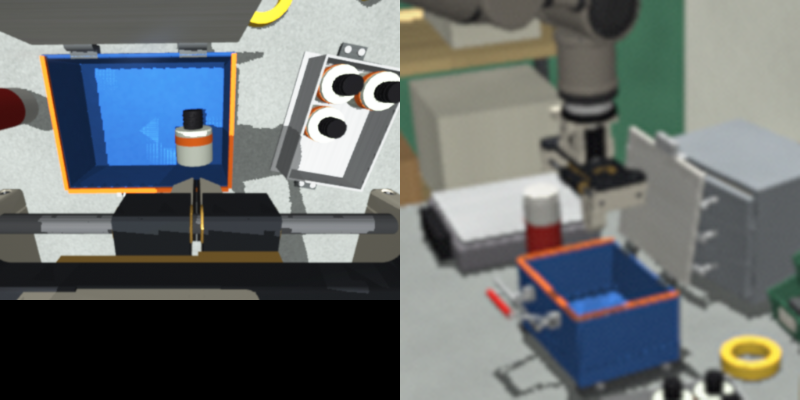

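The filter slipped out. It lies on its side in the canister, with the neck toward +x at crop (193,117) and the foot at (195,160). I'll measure where it lies.

```bash
python3 - <<'E'
from h import *
np.set_printoptions(precision=1,suppress=True)
P=bot.camera_params('wrist');c=np.array([502.5,294.3]);ex=np.array([.996,.09]);ey=np.array([-.09,.996])
def cf(p):return (p[:2]-c)@ex,(p[:2]-c)@ey
for n,p,z in(('necktip',(247,140),67),('neck side L',(236,150),67),('neck R',(261,150),67),('shoulderL',(228,165),67),('shoulderR',(272,165),67),('foot',(250,211),67),('footL',(226,203),67),('footR',(271,203),67)):print(n,np.array(cf(onz(P,*p,z))))
w=cv2.imread('pics/w7.png');cv2.imwrite('pics/c8.png',cv2.resize(w[40:260,40:320],(763,600),interpolation=2))
E
```

```text
necktip [ 14.3 -57.3]
neck side L [  3.3 -45. ]
neck R [  3.3 -72.8]
shoulderL [-13.6 -35.7]
shoulderR [-13.7 -85.3]
foot [-69.1 -60.4]
footL [-59.  -32.2]
footR [-59.1 -85.1]
```

View pics/c8.png

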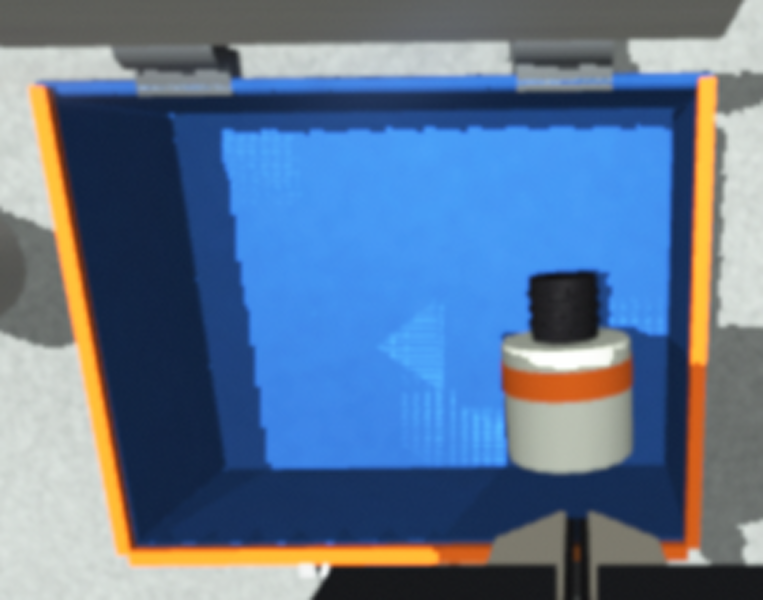

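The filter lies flat inside at canister x −65…+14, y −60, well under the rim. It is in the canister and out of the way of the rest, so I carry on with the other three and place them clear of the walls and of this one.

```bash

python3 -m pendant '[[[0.13,-0.65,0],[0,0,-0.14],-0.04],[[0.13,-0.65,0],[0,0,-0.14],-0.04],[[0.13,-0.65,0],[0,0,-0.14],-0.04],[[0.13,-0.65,0],[0,0,-0.14],-0.04],[[0.13,-0.65,0],[0,0,-0.14],-0.04],[[0.13,-0.65,0],[0,0,-0.14],-0.04],[[0.13,-0.65,0],[0,0,-0.14],-0.04],[[0.13,-0.65,0],[0,0,-0.14],-0.04],[[0.13,-0.65,0],[0,0,-0.14],-0.04],[[0,-0.65,0],[0,0,-0.1],-0.04]]'
cat > look.py <<'E'
from necks import *
im,P=cap('wrist','wl.png');o=bot.get_obs();print(o['tool_pos'],o['tcp_rot'],o['grip_width'])
a=necks(im,P,t=80);a=a[(a[:,2]>11)&(a[:,5]>300)];print('wrist');print(a)
s,S=cap('scene','sl.png');b=necks(s,S,t=60);b=b[b[:,5]>250] if len(b) else b;print('scene');print(b)
E
python3 look.py
```

```text
time: 21.73
tool_pos: [513.0, 34.6, 241.8]
tcp_rot: [3.141, 0.002, -0.075]
contact_force: [-0.6, -0.3, -0.4]
grip_width: 44.0
finger_force: 0.0
[512.9  31.7 241.8] [ 3.1  0.  -0.1] 44.373207116324735
wrist
[[518.4  38.9  15.4 246.1 177.5 634.8]
 [575.2  33.7  13.4 247.2 123.1 521.7]
 [571.2 -25.3  14.2 305.4 122.3 547.9]]
scene
[[583.2  34.1  16.7 259.2 232.5 555. ]
 [577.9 -26.6  19.7 238.  229.2 585.8]
 [526.5  41.1  18.8 262.7 217.  651.3]]
```

```bash

python3 -m pendant '[[[0.03,0.1,-0.45],[0,0,0],-0.04],[[0.03,0.1,-0.45],[0,0,0],-0.04],[[0.03,0,-0.45],[0,0,0],-0.04],[[0,0,-0.45],[0,0,0],-0.04],[[0,0,-0.45],[0,0,0],-0.04],[[0,0,-0.45],[0,0,0],-0.04],[[0,0,-0.4],[0,0,0],-0.04],[[0,0,-0.3],[0,0,0],-0.04],[[0,0,0],[0,0,0],-0.04],[[0,0,0],[0,0,0],-0.04]]'; python3 look.py
```

```text
time: 22.67
tool_pos: [515.4, 42.3, 140.7]
tcp_rot: [-3.142, 0.001, -0.073]
contact_force: [-0.7, -0.8, 0.5]
grip_width: 44.1
finger_force: 0.0
[515.9  42.2 141.3] [ 3.1 -0.  -0.1] 44.317630854423456
wrist
[[519.7  39.4  16.8 254.  213.3 718.1]
 [575.9  34.1  13.8 256.1 136.3 560.5]
 [571.9 -24.3  15.9 342.1 135.2 645.2]]
scene
[[583.   35.5  17.3 259.3 232.3 570.1]
 [577.9 -26.   19.6 237.9 229.4 590.7]
 [526.5  39.8  19.  262.9 216.8 710.9]
 [435.2 -13.8  22.5 248.  192.1 886.1]]
```

```bash

python3 -m pendant '[[[0,-0.06,-0.4],[0,0,0],-0.04],[[0,-0.06,-0.4],[0,0,0],-0.04],[[0,0,-0.4],[0,0,0],-0.04],[[0,0,-0.4],[0,0,0],-0.04],[[0,0,-0.3],[0,0,0],-0.04],[[0,0,-0.17],[0,0,0],-0.04],[[0,0,0],[0,0,0],-0.4],[[0,0,0],[0,0,0],-0.6],[[0,0,0],[0,0,0],-1],[[0,0,0],[0,0,0],-1]]'
python3 -m pendant '[[[0,0,0],[0,0,0],-1],[[0,0,0],[0,0,0],-1],[[0,0,0.1],[0,0,0],-1],[[0,0,0.3],[0,0,0],-1],[[0,0,0.5],[0,0,0],-1],[[0,0,0.8],[0,0,0],-1],[[0,0,0.8],[0,0,0],-1],[[0,0,0.8],[0,0,0],-1],[[0,0,0.8],[0,0,0],-1],[[0,0,0.8],[0,0,0],-1]]'
```

```text
time: 23.6
tool_pos: [516.2, 38.4, 79.7]
tcp_rot: [3.142, -0.001, -0.074]
contact_force: [0.7, 1.0, -0.6]
grip_width: 27.3
finger_force: 29.9
time: 24.43
tool_pos: [515.4, 38.3, 227.9]
tcp_rot: [3.141, -0.0, -0.074]
contact_force: [0.7, -0.1, -2.0]
grip_width: 27.0
finger_force: 29.9
```

```bash

python3 -m pendant '[[[-0.1,0.55,0.1],[0,0,0.07],-1],[[-0.1,0.55,0.1],[0,0,0.07],-1],[[-0.1,0.55,0],[0,0,0.07],-1],[[-0.1,0.55,0],[0,0,0.07],-1],[[-0.1,0.55,0],[0,0,0.07],-1],[[-0.1,0.55,0],[0,0,0.07],-1],[[-0.1,0.55,0],[0,0,0.07],-1],[[-0.1,0.55,0],[0,0,0.07],-1],[[-0.1,0.55,0],[0,0,0.07],-1],[[-0.1,0.55,0],[0,0,0.07],-1]]'
python3 -m pendant '[[[-0.1,0.55,0],[0,0,0.07],-1],[[-0.1,0.55,0],[0,0,0.07],-1],[[-0.1,0.55,0],[0,0,0.07],-1],[[-0.1,0.55,0],[0,0,0.07],-1],[[-0.1,0.55,0],[0,0,0.07],-1],[[-0.1,0.55,0],[0,0,0.07],-1],[[-0.1,0.55,0],[0,0,0.07],-1],[[-0.1,0.55,0],[0,0,0.07],-1],[[-0.1,0.55,0],[0,0,0.07],-1],[[-0.1,0,0],[0,0,0.07],-1]]'
python3 -m pendant '[[[0,0,0],[0,0,0],-1],[[0,0,0],[0,0,0],-1],[[0,0,0],[0,0,0],-1],[[0,0,0],[0,0,0],-1],[[0,0,0],[0,0,0],-1],[[0,0,0],[0,0,0],-1],[[0,0,0],[0,0,0],-1],[[0,0,0],[0,0,0],-1],[[0,0,0],[0,0,0],-1],[[0,0,0],[0,0,0],-1]]'
```

```text
time: 25.27
tool_pos: [485.3, 204.0, 232.6]
tcp_rot: [3.141, 0.0, 0.011]
contact_force: [0.5, 0.2, -0.7]
grip_width: 27.3
finger_force: 29.9
time: 26.1
tool_pos: [455.1, 354.1, 232.4]
tcp_rot: [-3.14, -0.0, 0.097]
contact_force: [-0.5, 0.1, -2.6]
grip_width: 27.2
finger_force: 29.9
time: 26.93
tool_pos: [455.8, 351.8, 232.0]
tcp_rot: [3.141, 0.0, 0.094]
contact_force: [-0.3, 0.7, -1.4]
grip_width: 27.2
finger_force: 29.9
```

```bash

python3 -m pendant '[[[0,0,-0.2],[0,0,0],-1],[[0,0,-0.35],[0,0,0],-1],[[0,0,-0.35],[0,0,0],-1],[[0,0,-0.35],[0,0,0],-1],[[0,0,-0.35],[0,0,0],-1],[[0,0,-0.35],[0,0,0],-1],[[0,0,-0.2],[0,0,0],-1],[[0,0,0],[0,0,0],-1],[[0,0,0],[0,0,0],-1],[[0,0,0],[0,0,0],-1]]'
```

```text
time: 27.77
tool_pos: [456.1, 352.0, 168.0]
tcp_rot: [-3.141, -0.001, 0.094]
contact_force: [-0.3, -0.6, -0.6]
grip_width: 27.5
finger_force: 29.9
```

Free past the rim (foot at about 95 mm). Lowering on.

```bash

python3 -m pendant '[[[0,0,-0.3],[0,0,0],-1],[[0,0,-0.3],[0,0,0],-1],[[0,0,-0.3],[0,0,0],-1],[[0,0,-0.3],[0,0,0],-1],[[0,0,-0.25],[0,0,0],-1],[[0,0,-0.2],[0,0,0],-1],[[0,0,-0.1],[0,0,0],-1],[[0,0,-0.05],[0,0,0],-1],[[0,0,0],[0,0,0],-1],[[0,0,0],[0,0,0],-1]]'
```

```text
time: 28.6
tool_pos: [456.0, 352.0, 113.8]
tcp_rot: [-3.141, -0.001, 0.094]
contact_force: [0.8, 0.3, -1.4]
grip_width: 27.2
finger_force: 29.9
```

```bash

python3 -m pendant '[[[0,0,-0.04],[0,0,0],-1],[[0,0,0],[0,0,0],-1],[[0,0,0],[0,0,0],-0.3],[[0,0,0],[0,0,0],-0.22],[[0,0,0],[0,0,0],-0.22],[[0,0,0],[0,0,0],-0.22],[[0,0,0.1],[0,0,0],-0.22],[[0,0,0.3],[0,0,0],-0.22],[[0,0,0.6],[0,0,0],-0.22],[[0,0,0.8],[0,0,0],-0.22]]'
python3 -m pendant '[[[0,0,0.8],[0,0,0],-0.22],[[0,0,0.8],[0,0,0],-0.22],[[0,-0.2,0.5],[0,0,-0.07],-0.22],[[0.23,-0.6,0],[0,0,-0.07],-0.04],[[0.23,-0.6,0],[0,0,-0.07],-0.04],[[0.23,-0.6,0],[0,0,-0.07],-0.04],[[0.23,-0.6,0],[0,0,-0.07],-0.04],[[0.23,-0.6,0],[0,0,-0.07],-0.04],[[0.23,-0.6,0],[0,0,-0.07],-0.04],[[0.23,-0.6,0],[0,0,-0.07],-0.04]]'
python3 -m pendant '[[[0.23,-0.6,0],[0,0,-0.07],-0.04],[[0.23,-0.6,0],[0,0,-0.07],-0.04],[[0.23,-0.6,0],[0,0,-0.07],-0.04],[[0.23,-0.6,0],[0,0,-0.07],-0.04],[[0.23,-0.6,0],[0,0,-0.07],-0.04],[[0.23,-0.6,0],[0,0,-0.07],-0.04],[[0.23,-0.6,0],[0,0,-0.07],-0.04],[[0.23,-0.6,0],[0,0,-0.07],-0.04],[[0.23,-0.6,0],[0,0,-0.07],-0.04],[[0.23,-0.35,0],[0,0,-0.07],-0.04]]'
python3 -m pendant '[[[0,0,-0.3],[0,0,-0.07],-0.04],[[0,0,-0.3],[0,0,-0.07],-0.04],[[0,0,-0.3],[0,0,0],-0.04],[[0,0,-0.3],[0,0,0],-0.04],[[0,0,-0.3],[0,0,0],-0.04],[[0,0,-0.2],[0,0,0],-0.04],[[0,0,0],[0,0,0],-0.04],[[0,0,0],[0,0,0],-0.04],[[0,0,0],[0,0,0],-0.04],[[0,0,0],[0,0,0],-0.04]]'
python3 look.py
```

```text
time: 29.43
tool_pos: [455.0, 351.4, 166.2]
tcp_rot: [3.14, 0.003, 0.094]
contact_force: [0.7, -0.0, 0.0]
grip_width: 35.6
finger_force: 0.0
time: 30.27
tool_pos: [504.4, 219.0, 230.3]
tcp_rot: [-3.141, -0.001, 0.027]
contact_force: [0.6, 0.2, -0.2]
grip_width: 44.0
finger_force: 0.0
time: 31.1
tool_pos: [573.5, 45.6, 230.3]
tcp_rot: [3.141, -0.001, -0.058]
contact_force: [0.1, -0.8, 0.1]
grip_width: 44.3
finger_force: 0.0
time: 31.93
tool_pos: [573.4, 47.4, 178.9]
tcp_rot: [3.142, -0.001, -0.073]
contact_force: [0.2, 0.1, -0.2]
grip_width: 44.1
finger_force: 0.0
[573.4  47.3 178.9] [ 3.1 -0.  -0.1] 44.386233667749416
wrist
[[578.1  34.1  16.3 265.2 195.7 685.6]]
scene
[[584.7  35.6  18.  259.4 233.  652.1]
 [579.8 -27.8  19.2 238.1 229.7 725.9]
 [409.8 -31.6  12.7 242.3 186.2 295.8]]
```

```bash

python3 -m pendant '[[[0.05,-0.23,-0.2],[0,0,0],-0.04],[[0,-0.23,-0.5],[0,0,0],-0.04],[[0,0,-0.6],[0,0,0],-0.04],[[0,0,-0.6],[0,0,0],-0.04],[[0,0,-0.6],[0,0,0],-0.04],[[0,0,-0.5],[0,0,0],-0.04],[[0,0,-0.3],[0,0,0],-0.04],[[0,0,0],[0,0,0],-0.04],[[0,0,0],[0,0,0],-0.3],[[0,0,0],[0,0,0],-0.5]]'
python3 -m pendant '[[[0,0,0],[0,0,0],-1],[[0,0,0],[0,0,0],-1],[[0,0,0],[0,0,0],-1],[[0,0,0.1],[0,0,0],-1],[[0,0,0.3],[0,0,0],-1],[[0,0,0.6],[0,0,0],-1],[[0,0,0.8],[0,0,0],-1],[[0,0,0.8],[0,0,0],-1],[[0,0,0.8],[0,0,0],-1],[[0,0,0.8],[0,0,0],-1]]'
python3 -m pendant '[[[0,0.1,0.6],[0,0,0],-1],[[0,0.2,0.3],[0,0,0],-1],[[-0.2,0.5,0],[0,0,0.1],-1],[[-0.2,0.5,0],[0,0,0.1],-1],[[-0.2,0.5,0],[0,0,0.1],-1],[[-0.2,0.5,0],[0,0,0.1],-1],[[-0.2,0.5,0],[0,0,0.1],-1],[[-0.2,0.5,0],[0,0,0.1],-1],[[-0.2,0.5,0],[0,0,0.1],-1],[[-0.2,0.5,0],[0,0,0.1],-1]]'
```

```text
time: 32.87
tool_pos: [575.3, 33.3, 80.2]
tcp_rot: [3.141, -0.002, -0.074]
contact_force: [0.9, -0.3, 0.3]
grip_width: 35.4
finger_force: 0.0
time: 33.7
tool_pos: [574.2, 33.6, 207.1]
tcp_rot: [3.141, 0.0, -0.074]
contact_force: [0.3, -0.4, -0.9]
grip_width: 27.2
finger_force: 30.0
time: 34.53
tool_pos: [525.7, 163.5, 232.0]
tcp_rot: [3.141, 0.001, 0.023]
contact_force: [0.4, 0.2, -0.9]
grip_width: 27.5
finger_force: 30.0
```

```bash

python3 -m pendant '[[[-0.27,0.53,0],[0,0,0.08],-1],[[-0.27,0.53,0],[0,0,0.08],-1],[[-0.27,0.53,0],[0,0,0.08],-1],[[-0.27,0.53,0],[0,0,0.08],-1],[[-0.27,0.53,0],[0,0,0.08],-1],[[-0.27,0.53,0],[0,0,0.08],-1],[[-0.27,0.53,0],[0,0,0.08],-1],[[-0.27,0.53,0],[0,0,0],-1],[[0,0,0],[0,0,0],-1],[[0,0,0],[0,0,0],-1]]'
python3 - <<'E'
from h import *
o=bot.get_obs();print(o['tool_pos'],o['tcp_rot'],o['dq'].round(3) if hasattr(o['dq'],'round') else o['dq'])
E
```

```text
time: 35.37
tool_pos: [461.0, 290.3, 232.0]
tcp_rot: [3.141, 0.001, 0.092]
contact_force: [-1.2, -0.8, -1.4]
grip_width: 27.2
finger_force: 30.0
[461.03385864 290.2894355  232.01890985] [3.14093818e+00 8.87928131e-04 9.16247969e-02] [-0.033  0.    -0.002 -0.009 -0.001 -0.006]
```

```bash

python3 -m pendant '[[[0,0.1,-0.2],[0,0,0],-1],[[0,0,-0.35],[0,0,0],-1],[[0,0,-0.35],[0,0,0],-1],[[0,0,-0.35],[0,0,0],-1],[[0,0,-0.35],[0,0,0],-1],[[0,0,-0.35],[0,0,0],-1],[[0,0,-0.2],[0,0,0],-1],[[0,0,0],[0,0,0],-1],[[0,0,0],[0,0,0],-1],[[0,0,0],[0,0,0],-1]]'
```

```text
time: 36.2
tool_pos: [462.2, 292.8, 168.3]
tcp_rot: [-3.141, -0.001, 0.089]
contact_force: [-0.5, 0.0, -1.0]
grip_width: 27.6
finger_force: 30.0
```

```bash

python3 -m pendant '[[[0,0,-0.3],[0,0,0],-1],[[0,0,-0.3],[0,0,0],-1],[[0,0,-0.3],[0,0,0],-1],[[0,0,-0.3],[0,0,0],-1],[[0,0,-0.25],[0,0,0],-1],[[0,0,-0.2],[0,0,0],-1],[[0,0,-0.1],[0,0,0],-1],[[0,0,-0.05],[0,0,0],-1],[[0,0,0],[0,0,0],-1],[[0,0,0],[0,0,0],-1]]'
```

```text
time: 37.03
tool_pos: [462.0, 292.8, 114.1]
tcp_rot: [-3.142, -0.001, 0.09]
contact_force: [0.6, -0.7, -1.9]
grip_width: 27.2
finger_force: 30.0
```

```bash

python3 -m pendant '[[[0,0,-0.04],[0,0,0],-1],[[0,0,0],[0,0,0],-1],[[0,0,0],[0,0,0],-0.3],[[0,0,0],[0,0,0],-0.22],[[0,0,0],[0,0,0],-0.22],[[0,0,0],[0,0,0],-0.22],[[0,0,0.1],[0,0,0],-0.22],[[0,0,0.3],[0,0,0],-0.22],[[0,0,0.6],[0,0,0],-0.22],[[0,0,0.8],[0,0,0],-0.22]]'
python3 -m pendant '[[[0,0,0.8],[0,0,0],-0.22],[[0,0,0.8],[0,0,0],-0.22],[[0,-0.2,0.5],[0,0,-0.07],-0.22],[[0.2,-0.6,0],[0,0,-0.07],-0.04],[[0.2,-0.6,0],[0,0,-0.07],-0.04],[[0.2,-0.6,0],[0,0,-0.07],-0.04],[[0.2,-0.6,0],[0,0,-0.07],-0.04],[[0.2,-0.6,0],[0,0,-0.07],-0.04],[[0.2,-0.6,0],[0,0,-0.07],-0.04],[[0.2,-0.6,0],[0,0,-0.07],-0.04]]'
python3 -m pendant '[[[0.2,-0.6,0],[0,0,-0.07],-0.04],[[0.2,-0.6,0],[0,0,-0.07],-0.04],[[0.2,-0.6,0],[0,0,-0.07],-0.04],[[0.2,-0.6,0],[0,0,-0.07],-0.04],[[0.2,-0.6,0],[0,0,-0.07],-0.04],[[0.2,-0.6,0],[0,0,-0.07],-0.04],[[0.2,-0.6,0],[0,0,-0.07],-0.04],[[0.2,-0.6,0],[0,0,-0.07],-0.04],[[0.2,-0.6,0],[0,0,-0.07],-0.04],[[0.2,-0.4,0],[0,0,-0.07],-0.04]]'
python3 -m pendant '[[[0,0,-0.3],[0,0,-0.07],-0.04],[[0,0,-0.3],[0,0,-0.07],-0.04],[[0,0,-0.3],[0,0,0],-0.04],[[0,0,-0.3],[0,0,0],-0.04],[[0,0,-0.3],[0,0,0],-0.04],[[0,0,-0.2],[0,0,0],-0.04],[[0,0,0],[0,0,0],-0.04],[[0,0,0],[0,0,0],-0.04],[[0,0,0],[0,0,0],-0.04],[[0,0,0],[0,0,0],-0.04]]'
python3 look.py
```

```text
time: 37.87
tool_pos: [461.0, 292.3, 166.5]
tcp_rot: [3.14, 0.003, 0.09]
contact_force: [0.1, -0.2, 0.2]
grip_width: 35.8
finger_force: 0.0
time: 38.7
tool_pos: [504.0, 159.8, 230.5]
tcp_rot: [-3.142, -0.001, 0.022]
contact_force: [1.0, -0.2, -0.0]
grip_width: 43.9
finger_force: 0.0
time: 39.53
tool_pos: [564.1, -14.8, 230.5]
tcp_rot: [3.141, -0.001, -0.063]
contact_force: [0.4, -0.4, -0.1]
grip_width: 44.0
finger_force: 0.0
time: 40.37
tool_pos: [564.1, -13.2, 179.2]
tcp_rot: [3.141, -0.001, -0.078]
contact_force: [0.5, -0.7, 0.1]
grip_width: 44.3
finger_force: 0.0
[564.1 -13.3 179.2] [ 3.1 -0.  -0.1] 43.94088958823573
wrist
[[573.9 -27.5  16.2 265.6 190.  684.8]]
scene
[[579.7 -26.4  18.7 237.9 229.9 700.2]]
```

```bash

python3 -m pendant '[[[0.11,-0.24,-0.2],[0,0,0],-0.04],[[0.1,-0.24,-0.5],[0,0,0],-0.04],[[0,0,-0.6],[0,0,0],-0.04],[[0,0,-0.6],[0,0,0],-0.04],[[0,0,-0.6],[0,0,0],-0.04],[[0,0,-0.5],[0,0,0],-0.04],[[0,0,-0.32],[0,0,0],-0.04],[[0,0,0],[0,0,0],-0.04],[[0,0,0],[0,0,0],-0.3],[[0,0,0],[0,0,0],-0.5]]'
python3 -m pendant '[[[0,0,0],[0,0,0],-1],[[0,0,0],[0,0,0],-1],[[0,0,0],[0,0,0],-1],[[0,0,0.1],[0,0,0],-1],[[0,0,0.3],[0,0,0],-1],[[0,0,0.6],[0,0,0],-1],[[0,0,0.8],[0,0,0],-1],[[0,0,0.8],[0,0,0],-1],[[0,0,0.8],[0,0,0],-1],[[0,0,0.8],[0,0,0],-1]]'
python3 -m pendant '[[[0,0.1,0.6],[0,0,0],-1],[[0,0.3,0.3],[0,0,0],-1],[[-0.1,0.6,0],[0,0,0.1],-1],[[-0.1,0.6,0],[0,0,0.1],-1],[[-0.1,0.6,0],[0,0,0.1],-1],[[-0.1,0.6,0],[0,0,0.1],-1],[[-0.1,0.6,0],[0,0,0.1],-1],[[-0.1,0.6,0],[0,0,0.1],-1],[[-0.1,0.6,0],[0,0,0.1],-1],[[-0.1,0.6,0],[0,0,0.1],-1]]'
python3 -m pendant '[[[-0.13,0.6,0],[0,0,0.08],-1],[[-0.13,0.6,0],[0,0,0.08],-1],[[-0.13,0.6,0],[0,0,0.08],-1],[[-0.13,0.6,0],[0,0,0.08],-1],[[-0.13,0.6,0],[0,0,0.08],-1],[[-0.13,0.6,0],[0,0,0.08],-1],[[-0.13,0.6,0],[0,0,0.08],-1],[[-0.13,0.5,0],[0,0,0.04],-1],[[-0.13,0,0],[0,0,0],-1],[[-0.1,0,0],[0,0,0],-1]]'
python3 -m pendant '[[[0,0,0],[0,0,0],-1],[[0,0,0],[0,0,0],-1],[[0,0,0],[0,0,0],-1],[[0,0,0],[0,0,0],-1],[[0,0,0],[0,0,0],-1],[[0,0,0],[0,0,0],-1],[[0,0,0],[0,0,0],-1],[[0,0,0],[0,0,0],-1],[[0,0,0],[0,0,0],-1],[[0,0,0],[0,0,0],-1]]'
```

```text
time: 41.3
tool_pos: [570.8, -27.9, 79.9]
tcp_rot: [3.141, -0.002, -0.078]
contact_force: [-0.4, -0.6, -0.4]
grip_width: 34.9
finger_force: 0.0
time: 42.13
tool_pos: [569.8, -27.6, 206.9]
tcp_rot: [3.141, -0.0, -0.078]
contact_force: [-0.4, 0.2, -2.2]
grip_width: 27.3
finger_force: 30.0
time: 42.97
tool_pos: [545.2, 129.7, 231.7]
tcp_rot: [3.142, 0.001, 0.018]
contact_force: [0.1, 0.2, -0.7]
grip_width: 27.3
finger_force: 30.0
time: 43.8
tool_pos: [506.9, 270.0, 231.5]
tcp_rot: [3.141, 0.001, 0.091]
contact_force: [0.9, -1.5, -0.7]
grip_width: 27.3
finger_force: 30.0
time: 44.63
tool_pos: [508.0, 269.4, 232.0]
tcp_rot: [3.142, -0.0, 0.09]
contact_force: [-0.7, 0.2, -0.9]
grip_width: 27.3
finger_force: 30.0
```

```bash

python3 - <<'E'
from necks import *
im,P=cap('wrist','w9.png');a=necks(im,P,z=116,c=(502,294),r=130,t=60);print(a)
c=np.array([502.5,294.3]);ex=np.array([.996,.09]);ey=np.array([-.09,.996])
for r in a:print(((r[:2]-c)@ex).round(),((r[:2]-c)@ey).round(),r[2].round(1))
E
python3 -m pendant '[[[0,0.4,0],[0,0,0],-1],[[0,0.4,0],[0,0,0],-1],[[0,0.4,0],[0,0,0],-1],[[0,0.4,0],[0,0,0],-1],[[0,0.35,0],[0,0,0],-1],[[0,0,0],[0,0,0],-1],[[0,0,0],[0,0,0],-1],[[0,0,0],[0,0,0],-1],[[0,0,0],[0,0,0],-1],[[0,0,0],[0,0,0],-1]]'
python3 - <<'E'
from necks import *
im,P=cap('wrist','w10.png');a=necks(im,P,z=116,c=(502,294),r=130,t=60);print(a)
s,S=cap('scene','s10.png');b=necks(s,S,z=116,c=(502,294),r=130,t=60);print(b)
E
```

```text
[[522.1 244.8  15.3 279.9 180.5 464.6]]
15.0 -51.0 15.3
time: 45.52
tool_pos: [508.1, 327.3, 232.1]
tcp_rot: [3.141, 0.0, 0.089]
contact_force: [-0.5, 0.7, 0.0]
grip_width: 27.3
finger_force: 30.0
[[522.1 253.5  15.9 330.9 186.7 551.7]]
[[588.2 363.6  13.9 379.8 235.5  85.3]
 [600.4 245.   14.4 335.8 235.9 157.4]
 [455.8 292.5  10.2 350.5 196.5  79.6]]
```

```bash

python3 -m pendant '[[[0,0,-0.2],[0,0,0],-1],[[0,0,-0.35],[0,0,0],-1],[[0,0,-0.35],[0,0,0],-1],[[0,0,-0.35],[0,0,0],-1],[[0,0,-0.35],[0,0,0],-1],[[0,0,-0.35],[0,0,0],-1],[[0,0,-0.2],[0,0,0],-1],[[0,0,0],[0,0,0],-1],[[0,0,0],[0,0,0],-1],[[0,0,0],[0,0,0],-1]]'
```

```text
time: 46.45
tool_pos: [508.3, 328.0, 168.0]
tcp_rot: [-3.141, -0.001, 0.09]
contact_force: [0.6, 0.8, -1.3]
grip_width: 27.6
finger_force: 30.0
```

```bash

python3 -m pendant '[[[0,0,-0.3],[0,0,0],-1],[[0,0,-0.3],[0,0,0],-1],[[0,0,-0.3],[0,0,0],-1],[[0,0,-0.3],[0,0,0],-1],[[0,0,-0.25],[0,0,0],-1],[[0,0,-0.2],[0,0,0],-1],[[0,0,-0.1],[0,0,0],-1],[[0,0,-0.05],[0,0,0],-1],[[0,0,0],[0,0,0],-1],[[0,0,0],[0,0,0],-1]]'
```

```text
time: 47.28
tool_pos: [508.2, 328.0, 113.8]
tcp_rot: [-3.141, -0.001, 0.09]
contact_force: [-0.4, 0.1, -1.7]
grip_width: 27.3
finger_force: 30.0
```

```bash

python3 -m pendant '[[[0,0,-0.04],[0,0,0],-1],[[0,0,0],[0,0,0],-1],[[0,0,0],[0,0,0],-0.3],[[0,0,0],[0,0,0],-0.22],[[0,0,0],[0,0,0],-0.22],[[0,0,0],[0,0,0],-0.22],[[0,0,0.1],[0,0,0],-0.22],[[0,0,0.3],[0,0,0],-0.22],[[0,0,0.6],[0,0,0],-0.22],[[0,0,0.8],[0,0,0],-0.22]]'
python3 -m pendant '[[[0,0,0.8],[0,0,0],-0.22],[[0,0,0.8],[0,0,0],-0.22],[[-0.2,-0.1,0.8],[0,0,0],-0.22],[[-0.4,-0.2,0.8],[0,0,0],-0.22],[[-0.4,-0.2,0.8],[0,0,0],-0.22],[[-0.4,-0.2,0.8],[0,0,0],-0.22],[[-0.4,-0.2,0.6],[0,0,0],-0.22],[[-0.4,-0.2,0],[0,0,0],-0.22],[[0,0,0],[0,0,0],-0.22],[[0,0,0],[0,0,0],-0.22]]'
python3 - <<'E'
from necks import *
im,P=cap('wrist','w11.png');o=bot.get_obs();print(o['tool_pos'],o['tcp_rot'])
c=np.array([502.5,294.3]);ex=np.array([.996,.09]);ey=np.array([-.09,.996])
for z in(116,75):
  for r in necks(im,P,z=z,c=(502,294),r=130,t=60):
    if r[5]>200: print(z,((r[:2]-c)@ex).round(),((r[:2]-c)@ey).round(),r[2:].round(1))
E
```

```text
time: 48.12
tool_pos: [507.2, 327.4, 166.0]
tcp_rot: [3.14, 0.003, 0.09]
contact_force: [0.6, 0.4, 0.1]
grip_width: 36.2
finger_force: 0.0
time: 48.95
tool_pos: [441.8, 294.8, 329.3]
tcp_rot: [-3.141, -0.001, 0.09]
contact_force: [-0.2, 0.2, -0.7]
grip_width: 35.9
finger_force: 0.0
[442.1 294.9 328.6] [-3.1 -0.   0.1]
116 -59.0 -95.0 [ 18.7 331.6 168.8 311.1]
116 -40.0 60.0 [ 14.2 207.2 154.7 529.9]
116 -39.0 3.0 [ 13.9 253.6 154.4 525.2]
116 4.0 -49.0 [ 14.5 296.8 118.2 432.2]
116 9.0 32.0 [ 12.6 231.  114.9 265.2]
75 -69.0 -106.0 [ 20.9 331.6 168.8 387.1]
75 -47.0 66.0 [ 15.8 207.2 154.7 659.3]
75 -46.0 2.0 [ 15.5 253.6 154.4 653.5]
75 2.0 -55.0 [ 16.2 296.8 118.2 537.8]
75 8.0 35.0 [ 14.  231.  114.9 329.9]
```

View pics/w11.png

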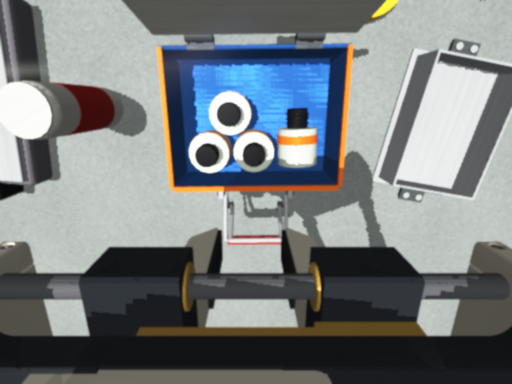

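The tin is empty. Three filters stand in the canister at (229,114), (209,154) and (254,154), one lies at (297,140), and lever and bail point forward at (254,241). Next I locate the grey box behind the lid and refine the canister pose and the clasp.

```bash
python3 - <<'E'
from h import *
np.set_printoptions(precision=1,suppress=True)
S=bot.camera_params('scene');D=bot.camera_params('side');P=bot.camera_params('wrist')
for z in(0,100,150,200,250):print(z,'scene far-left',onz(S,375,277,z)[:2],'far-right',onz(S,488,266,z)[:2],'side leftmost top',onz(D,268,100,z)[:2],onz(D,305,127,z)[:2])
im=cv2.imread('pics/w11.png');hsv=cv2.cvtColor(im,cv2.COLOR_BGR2HSV);o=cv2.inRange(hsv,(3,110,110),(18,255,255))
def fit(sel):
    y,x=np.nonzero(o);k=sel(x,y);q=np.array([onz(P,a,b,120)[:2] for a,b in zip(x[k],y[k])],np.float32)
    vx,vy,x0,y0=cv2.fitLine(q,cv2.DIST_HUBER,0,.01,.01).ravel();return np.array([vx,vy]),np.array([x0,y0])
R=fit(lambda x,y:(x>338)&(x<356)&(y>55)&(y<180));L=fit(lambda x,y:(x>155)&(x<178)&(y>60)&(y<180));F=fit(lambda x,y:(x>180)&(x<335)&(y>180)&(y<196))
for n,(v,p) in zip('RLF',(R,L,F)):print(n,p,np.arctan2(v[1],v[0]))
yaw=np.arctan2(F[0][1],F[0][0]);yaw=yaw+np.pi/2 if yaw<0 else yaw-np.pi/2;print('yaw',yaw)
ex=np.array([np.cos(yaw),np.sin(yaw)]);ey=np.array([-ex[1],ex[0]])
print((L[1]-R[1])@ey,'centre',ey*(R[1]@ey+L[1]@ey)/2+ex*(F[1]@ex+80.5))
for n,i,Q in(('w',im,P),('s',cv2.imread('pics/s10.png'),S)):
    print(n,[b for b in blobs(i,(0,100,80),(6,255,255),6)[1]],[b for b in blobs(i,(172,100,80),(180,255,255),6)[1]])
E
```

```text
0 scene far-left [648.5 368.8] far-right [583.2 694.6] side leftmost top [926. 999.] [949.3 617.3]
100 scene far-left [709.1 341.8] far-right [650.  636.6] side leftmost top [825.5 764.7] [846.4 423.3]
150 scene far-left [739.4 328.4] far-right [683.4 607.6] side leftmost top [775.2 647.6] [794.9 326.4]
200 scene far-left [769.7 314.9] far-right [716.8 578.6] side leftmost top [725.  530.4] [743.4 229.4]
250 scene far-left [800.  301.4] far-right [750.2 549.6] side leftmost top [674.7 413.3] [691.9 132.4]
R [517.8 190.9] 0.11242626
L [493.6 398.8] 0.09116869
F [422.5 277.8] -1.4805743
yaw 0.09022212
209.27512 centre [501.8 294.5]
w [((np.float64(64.9), np.float64(87.1)), (np.int32(57), np.int32(83), np.int32(18), np.int32(13), np.int32(31))), ((np.float64(70.0), np.float64(85.0)), (np.int32(67), np.int32(85), np.int32(7), np.int32(1), np.int32(7))), ((np.float64(81.0), np.float64(86.0)), (np.int32(78), np.int32(86), np.int32(7), np.int32(1), np.int32(7))), ((np.float64(90.5), np.float64(87.0)), (np.int32(88), np.int32(87), np.int32(6), np.int32(1), np.int32(6))), ((np.float64(343.0),
[... 1110 characters left out ...]
nt32(922))), ((np.float64(333.5), np.float64(170.0)), (np.int32(333), np.int32(169), np.int32(2), np.int32(3), np.int32(6))), ((np.float64(339.7), np.float64(170.0)), (np.int32(336), np.int32(169), np.int32(8), np.int32(3), np.int32(21))), ((np.float64(323.5), np.float64(188.0)), (np.int32(317), np.int32(188), np.int32(14), np.int32(1), np.int32(14))), ((np.float64(314.3), np.float64(196.9)), (np.int32(314), np.int32(195), np.int32(2), np.int32(5), np.int32(7))), ((np.float64(316.0), np.float64(205.6)), (np.int32(315), np.int32(204), np.int32(3), np.int32(5), np.int32(8))), ((np.float64(434.4), np.float64(228.2)), (np.int32(426), np.int32(220), np.int32(20), np.int32(18), np.int32(193)))] []
```

Before moving, predict where bail and lever should be (lever raised 25°, bail leaning 22° forward) and compare with the measured red pixels. Then go up, over and behind the lid.

```bash
python3 - <<'E'
from h import *
P=bot.camera_params('wrist');S=bot.camera_params('scene')
c=np.array([502,294.4,0]);ex=np.array([.996,.09,0]);ey=np.array([-.09,.996,0])
W=lambda x,y,z:c+ex*x+ey*y+np.array([0,0,z])
for n,p in(('lever',(-153,0,123)),('leverL',(-153,38,123)),('leverR',(-153,-38,123)),('bail',(-139,0,147)),('bailL',(-139,33,147))):print(n,W(*p).round(1),np.round(proj(P,W(*p)),1),np.round(proj(S,W(*p)),1))
E
python3 -m pendant '[[[0,0,0.5],[0,0,0],-1],[[0.3,0,0.5],[0,0,0],-1],[[0.5,-0.1,0.4],[0,0,0],-1],[[0.5,-0.1,0.2],[0,0,0],-1],[[0.5,-0.1,0],[0,0,0],-1],[[0.5,-0.1,0],[0,0,0],-1],[[0.5,-0.1,0],[0,0,0],-1],[[0.5,-0.1,0],[0,0,0],-1],[[0.5,-0.1,0],[0,0,0],-1],[[0.5,-0.1,0],[0,0,0],-1]]'
python3 -m pendant '[[[0.5,-0.1,0],[0,0,0],-1],[[0.5,-0.1,0],[0,0,0],-1],[[0.5,-0.1,0],[0,0,0],-1],[[0.5,-0.1,0],[0,0,0],-1],[[0.5,-0.1,0],[0,0,0],-1],[[0.4,-0.1,0],[0,0,0],-1],[[0.1,-0.15,0],[0,0,0],-1],[[0,0,0],[0,0,0],-1],[[0,0,0],[0,0,0],-1],[[0,0,0],[0,0,0],-1]]'
```

```text
lever [349.6 280.6 123. ] [255.2 240.5] [344.9 169.4]
leverL [346.2 318.5 123. ] [226.8 240.5] [357.2 169.3]
leverR [353.  242.8 123. ] [283.7 240.5] [332.5 169.4]
bail [363.6 281.9 147. ] [255.5 239.2] [346.8 167.1]
bailL [360.6 314.8 147. ] [228.9 239.2] [357.8 167. ]
time: 49.83
tool_pos: [572.3, 270.7, 375.0]
tcp_rot: [3.141, 0.002, 0.089]
contact_force: [0.5, 0.2, 0.7]
grip_width: 0.3
finger_force: 0.0
time: 50.67
tool_pos: [660.5, 248.6, 376.4]
tcp_rot: [-3.142, 0.0, 0.09]
contact_force: [0.4, 0.0, 0.0]
grip_width: 0.1
finger_force: 0.0
```

The bail and lever predictions match the pixels. Lower behind the lid, then push.

```bash

python3 -m pendant '[[[0,0,-0.2],[0,0,0],-1],[[0,0,-0.4],[0,0,0],-1],[[0,0,-0.4],[0,0,0],-1],[[0,0,-0.4],[0,0,0],-1],[[0,0,-0.4],[0,0,0],-1],[[0,0,-0.4],[0,0,0],-1],[[0,0,-0.4],[0,0,0],-1],[[0,0,-0.3],[0,0,0],-1],[[0,0,-0.2],[0,0,0],-1],[[0,0,0],[0,0,0],-1]]'
python3 -m pendant '[[[-0.1,-0.01,0],[0,0,0],-1],[[-0.2,-0.02,0],[0,0,0],-1],[[-0.2,-0.02,0],[0,0,0],-1],[[-0.2,-0.02,0],[0,0,0],-1],[[-0.2,-0.02,0],[0,0,0],-1],[[-0.2,-0.02,0],[0,0,0],-1],[[-0.2,-0.02,0],[0,0,0],-1],[[-0.2,-0.02,0],[0,0,0],-1],[[-0.2,-0.02,0],[0,0,0],-1],[[-0.2,-0.02,0],[0,0,0],-1]]'
```

```text
time: 51.5
tool_pos: [660.3, 248.4, 281.9]
tcp_rot: [3.141, 0.002, 0.09]
contact_force: [0.0, 0.1, -0.5]
grip_width: 0.7
finger_force: 0.0
time: 52.33
tool_pos: [603.3, 242.6, 283.4]
tcp_rot: [3.141, 0.0, 0.09]
contact_force: [0.6, -0.7, -0.2]
grip_width: 0.3
finger_force: 0.1
```

```bash

python3 -m pendant '[[[-0.2,-0.02,0],[0,0,0],-1],[[-0.2,-0.02,0],[0,0,0],-1],[[-0.2,-0.02,0],[0,0,0],-1],[[-0.2,-0.02,0],[0,0,0],-1],[[-0.2,-0.02,0],[0,0,0],-1],[[-0.2,-0.02,0],[0,0,0],-1],[[-0.2,-0.02,0],[0,0,0],-1],[[-0.2,-0.02,0],[0,0,0],-1],[[0,0,0],[0,0,0],-1],[[0,0,0],[0,0,0],-1]]'
python3 -m pendant '[[[0,0,0.3],[0,0,0],-1],[[0,0,0.3],[0,0,0],-1],[[0,0,0.3],[0,0,0],-1],[[0,0,0],[0,0,0],-1],[[0,0,0],[0,0,0],-1],[[0,0,0],[0,0,0],-1],[[0,0,0],[0,0,0],-1],[[0,0,0],[0,0,0],-1],[[0,0,0],[0,0,0],-1],[[0,0,0],[0,0,0],-1]]'
python3 -m pendant '[[[0,0,0],[0,0,0],-1],[[0,0,0],[0,0,0],-1],[[0,0,0],[0,0,0],-1],[[0,0,0],[0,0,0],-1],[[0,0,0],[0,0,0],-1],[[0,0,0],[0,0,0],-1],[[0,0,0],[0,0,0],-1],[[0,0,0],[0,0,0],-1],[[0,0,0],[0,0,0],-1],[[0,0,0],[0,0,0],-1]]'
python3 - <<'E'
from h import *
c=np.array([502,294.4,0]);ex=np.array([.996,.09,0]);ey=np.array([-.09,.996,0])
W=lambda x,y,z:c+ex*x+ey*y+np.array([0,0,z])
for n in('scene','side','wrist'):
    im,P=cap(n,n+'L.png')
    for k,p in(('interior',(0,40,120)),('lid mid',(-60,60,134)),('lid mid2',(-60,-70,134)),('front wall low',(-83,-70,60)),('rim front',(-80.5,60,121)),('lidtop upright',(95,60,290))):
        u,v=proj(P,W(*p));
        if 0<=u<512 and 0<=v<384:print(n,k,round(u),round(v),im[int(v),int(u)])
E
```

```text
time: 53.17
tool_pos: [555.8, 237.9, 283.6]
tcp_rot: [3.142, -0.0, 0.09]
contact_force: [-0.1, -0.3, -0.3]
grip_width: 0.1
finger_force: 0.0
time: 54.0
tool_pos: [555.9, 237.8, 310.1]
tcp_rot: [3.141, 0.0, 0.09]
contact_force: [-0.2, 0.4, 0.3]
grip_width: 0.8
finger_force: 0.0
time: 54.83
tool_pos: [556.0, 237.8, 310.3]
tcp_rot: [3.142, -0.0, 0.09]
contact_force: [-0.8, 0.1, -0.6]
grip_width: 0.4
finger_force: 0.0
scene interior 366 208 [171 181 184]
scene lid mid 371 189 [172 185 188]
scene lid mid2 326 189 [170 182 187]
scene front wall low 322 200 [173 182 185]
scene rim front 368 187 [175 187 192]
scene lidtop upright 396 194 [126 132 126]
side interior 234 147 [226 231 233]
side lid mid 217 145 [219 223 223]
side lid mid2 231 159 [230 235 236]
side front wall low 226 179 [83 50 27]
side rim front 212 149 [111 111 129]
side lidtop upright 253 98 [106 117 116]
wrist interior 169 214 [224 229 229]
wrist lid mid 154 262 [20 19 19]
wrist lid mid2 258 262 [32 46 53]
wrist front wall low 257 250 [45 49 50]
wrist rim front 159 271 [15 14 13]
wrist lidtop upright 40 170 [ 9 10 57]
```

The lid plate now covers the canister in the scene and side views. Next I go round to the front of the bail with closed fingers.

```bash

python3 -m pendant '[[[-0.5,0.08,0],[0,0,0],-1],[[-0.5,0.08,0],[0,0,0],-1],[[-0.5,0.08,0],[0,0,0],-1],[[-0.5,0.08,0],[0,0,0],-1],[[-0.5,0.08,0],[0,0,0],-1],[[-0.5,0.08,0],[0,0,0],-1],[[-0.5,0.08,0],[0,0,0],-1],[[-0.5,0.08,0],[0,0,0],-1],[[-0.5,0.08,0],[0,0,0],-1],[[-0.5,0.08,0],[0,0,0],-1]]'
python3 -m pendant '[[[-0.5,0.08,0],[0,0,0],-1],[[-0.5,0.08,0],[0,0,0],-1],[[-0.5,0.08,0],[0,0,0],-1],[[-0.5,0.08,0],[0,0,0],-1],[[-0.5,0.08,0],[0,0,0],-1],[[-0.45,0.08,0],[0,0,0],-1],[[0,0.05,0],[0,0,0],-1],[[0,0,0],[0,0,0],-1],[[0,0,0],[0,0,0],-1],[[0,0,0],[0,0,0],-1]]'
python3 - <<'E'
from h import *
c=np.array([502,294.4,0]);ex=np.array([.996,.09,0]);ey=np.array([-.09,.996,0])
W=lambda x,y,z:c+ex*x+ey*y+np.array([0,0,z])
im,P=cap('wrist','w13.png');o=bot.get_obs();t=np.array(o['tool_pos']);print(t,(t-c)@ex,(t-c)@ey)
for n,p in(('lever',(-153,0,123)),('bail',(-139,0,147)),('bailL',(-139,33,147)),('bailR',(-139,-33,147)),('edge L',(-84,108,132)),('edge R',(-84,-108,132)),('tongueL',(-101,27,135)),('tongueR',(-101,-27,135))):print(n,np.round(proj(P,W(*p)),1))
hs=cv2.cvtColor(im,cv2.COLOR_BGR2HSV)
print([b for b in blobs(im,(0,110,80),(6,255,255),10)[1]])
# lid front edge: bright plate vs dark; per column scan from bottom of bright zone
for u in(180,200,220,240,260,280,300,320,340):
    col=im[:250,u].astype(int).min(1);print(u,[int(v) for v in np.nonzero(np.abs(np.diff(col))>35)[0]])
E
```

```text
time: 55.82
tool_pos: [405.2, 261.9, 310.4]
tcp_rot: [-3.142, -0.0, 0.09]
contact_force: [-0.2, 0.8, 0.3]
grip_width: 0.2
finger_force: 0.0
time: 56.65
tool_pos: [318.0, 277.8, 310.3]
tcp_rot: [3.141, -0.0, 0.089]
contact_force: [0.1, -0.3, -0.6]
grip_width: 0.7
finger_force: 0.0
[318.04210531 277.69839383 310.21541888] -184.72520766190107 -0.07858922336473921
lever [250.7 149.1]
bail [250.6 139.3]
bailL [219.1 139.4]
bailR [282.  139.3]
edge L [146.8  84.2]
edge R [354.3  84.1]
tongueL [224.8 101.3]
tongueR [276.3 101.3]
[((np.float64(250.4), np.float64(149.8)), (np.int32(218), np.int32(145), np.int32(67), np.int32(10), np.int32(580)))]
180 [82, 83, 84, 90, 246, 247]
200 [82, 83, 246, 247]
220 [81, 82, 83, 117, 144, 145, 146, 154]
240 [36, 38, 77, 79, 80, 81, 140, 144, 145, 146, 153, 154]
260 [76, 77, 79, 80, 81, 98, 99, 137, 139, 140, 144, 145, 153, 154]
280 [75, 82, 83, 144, 145, 153, 154]
300 [35, 80, 81, 82, 246, 247]
320 [80, 81, 82]
340 [80, 81, 246, 247]
```

The model matches again: lever at (250,150), bail wire at row 139.5, lid edge at row 82 (shut). I lower and push the bail back.

```bash

python3 -m pendant '[[[0,0,-0.4],[0,0,0],-1],[[0,0,-0.6],[0,0,0],-1],[[0,0,-0.6],[0,0,0],-1],[[0,0,-0.6],[0,0,0],-1],[[0,0,-0.6],[0,0,0],-1],[[0,0,-0.6],[0,0,0],-1],[[0,0,-0.6],[0,0,0],-1],[[0,0,-0.6],[0,0,0],-1],[[0,0,-0.4],[0,0,0],-1],[[0,0,0],[0,0,0],-1]]'
python3 -m pendant '[[[0.2,0.02,0],[0,0,0],-1],[[0.2,0.02,0],[0,0,0],-1],[[0.2,0.02,0],[0,0,0],-1],[[0.2,0.02,0],[0,0,0],-1],[[0.2,0.02,0],[0,0,0],-1],[[0.15,0.01,0],[0,0,0],-1],[[0.15,0.01,0],[0,0,0],-1],[[0.15,0.01,0],[0,0,0],-1],[[0.15,0.01,0],[0,0,0],-1],[[0,0,0],[0,0,0],-1]]'
```

```text
time: 57.53
tool_pos: [316.7, 276.8, 158.1]
tcp_rot: [3.139, 0.005, 0.089]
contact_force: [-0.3, -0.2, 0.2]
grip_width: 0.5
finger_force: 0.0
time: 58.37
tool_pos: [366.4, 282.0, 160.3]
tcp_rot: [-3.142, -0.001, 0.089]
contact_force: [-0.3, 0.1, -0.4]
grip_width: 0.2
finger_force: 0.0
```

```bash

python3 -m pendant '[[[0.1,0.01,0],[0,0,0],-1],[[0.1,0.01,0],[0,0,0],-1],[[0.1,0.01,0],[0,0,0],-1],[[0.1,0.01,0],[0,0,0],-1],[[0.1,0.01,0],[0,0,0],-1],[[0.1,0.01,0],[0,0,0],-1],[[0.1,0.01,0],[0,0,0],-1],[[0.1,0.01,0],[0,0,0],-1],[[0.1,0.01,0],[0,0,0],-1],[[0.1,0.01,0],[0,0,0],-1]]'
python3 -m pendant '[[[0,0,0],[0,0,0],-1],[[0,0,0],[0,0,0],-1],[[0,0,0],[0,0,0],-1],[[0,0,0],[0,0,0],-1],[[0,0,0],[0,0,0],-1],[[0,0,0],[0,0,0],-1],[[0,0,0],[0,0,0],-1],[[0,0,0],[0,0,0],-1],[[0,0,0],[0,0,0],-1],[[0,0,0],[0,0,0],-1]]'
python3 -m pendant '[[[-0.1,-0.01,0.1],[0,0,0],-1],[[-0.3,-0.03,0.3],[0,0,0],-1],[[-0.4,-0.04,0.5],[0,0,0],-1],[[-0.4,-0.04,0.6],[0,0,0],-1],[[-0.4,-0.04,0.6],[0,0,0],-1],[[-0.4,-0.04,0.6],[0,0,0],-1],[[-0.4,-0.04,0.6],[0,0,0],-1],[[0,0,0.4],[0,0,0],-1],[[0,0,0],[0,0,0],-1],[[0,0,0],[0,0,0],-1]]'
python3 - <<'E'
from h import *
c=np.array([502,294.4,0]);ex=np.array([.996,.09,0]);ey=np.array([-.09,.996,0])
W=lambda x,y,z:c+ex*x+ey*y+np.array([0,0,z])
im,P=cap('wrist','w14.png');o=bot.get_obs();t=np.array(o['tool_pos']);print(t,(t-c)@ex,(t-c)@ey)
for n,p in(('lever',(-153,0,123)),('bail fwd',(-139,0,147)),('bail catch',(-85,0,138)),('lip',(-99,0,139)),('hingeL',(-116,33,91)),('bailcatchL',(-85,33,138))):print(n,np.round(proj(P,W(*p)),1))
print([b for b in blobs(im,(0,110,80),(6,255,255),10)[1]])
cv2.imwrite('pics/c14.png',cv2.resize(im[40:190,160:350],(760,600),interpolation=2))
E
```

```text
time: 59.2
tool_pos: [395.8, 285.0, 160.3]
tcp_rot: [3.141, 0.0, 0.09]
contact_force: [0.5, -0.7, 0.0]
grip_width: 0.4
finger_force: 0.0
time: 60.03
tool_pos: [395.5, 284.9, 160.3]
tcp_rot: [3.142, 0.0, 0.09]
contact_force: [0.0, 0.1, -0.2]
grip_width: 0.6
finger_force: 0.0
time: 60.87
tool_pos: [323.2, 277.8, 272.1]
tcp_rot: [-3.141, -0.002, 0.09]
contact_force: [0.5, 0.5, -0.7]
grip_width: 0.2
finger_force: 0.0
[323.06584033 277.58486721 271.178754  ] -179.731784978527 -0.6437978912915265
lever [250.4 160.2]
bail fwd [250.2 150.4]
bail catch [250.2  89. ]
lip [250.2 105.2]
hingeL [220.2 121. ]
bailcatchL [213.6  89. ]
[((np.float64(251.7), np.float64(161.8)), (np.int32(214), np.int32(157), np.int32(75), np.int32(10), np.int32(673)))]
```

View pics/c14.png

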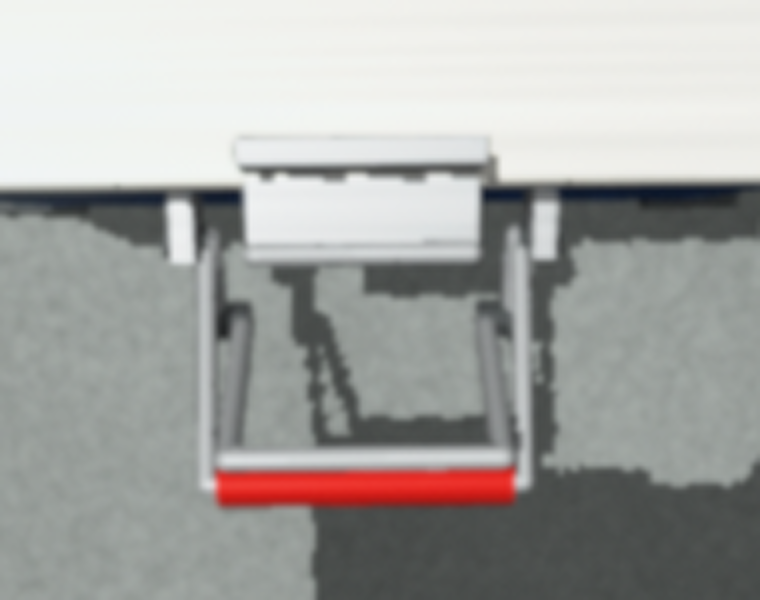

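The crop shows the bail wire still forward at full-frame (251,155), just above the red bar at (252,162); the fingers passed over it. I solve for the wire's height from the two wrist views.

```bash
python3 - <<'E'
from h import *
c=np.array([502,294.4,0]);ex=np.array([.996,.09,0]);ey=np.array([-.09,.996,0])
W=lambda x,y,z:c+ex*x+ey*y+np.array([0,0,z])
P=bot.camera_params('wrist');S=bot.camera_params('scene')
im=cv2.imread('pics/w14.png');print([tuple(im[v,251]) for v in range(145,168)])
for f in range(110,170,5):
    a=np.radians(f);p=W(-116.4+60*np.cos(a),0,91+60*np.sin(a));print(f,(p-c)@ex//1,p[2]//1,np.round(proj(P,p),1),np.round(proj(S,p),1))
s,_=cap('scene','s14.png');print([tuple(s[v,346]) for v in range(155,175)])
for t in range(15,32,3):
    a=np.radians(t);print('lever',t,np.round(proj(P,W(-95-64*np.cos(a),0,96+64*np.sin(a))),1))
E
```

```text
[(np.uint8(83), np.uint8(85), np.uint8(81)), (np.uint8(74), np.uint8(76), np.uint8(73)), (np.uint8(73), np.uint8(75), np.uint8(72)), (np.uint8(74), np.uint8(75), np.uint8(72)), (np.uint8(73), np.uint8(75), np.uint8(71)), (np.uint8(81), np.uint8(82), np.uint8(79)), (np.uint8(117), np.uint8(116), np.uint8(114)), (np.uint8(165), np.uint8(165), np.uint8(162)), (np.uint8(198), np.uint8(198), np.uint8(194)), (np.uint8(212), np.uint8(212), np.uint8(208)), (np.uint8(202), np.uint8(202), np.uint8(199)), (np.uint8(169), np.uint8(169), np.uint8(177)), (np.uint8(119), np.uint8(120), np.uint8(182)), (np.uint8(59), np.uint8(62), np.uint8(213)), (np.uint8(38), np.uint8(44), np.uint8(230)), (np.uint8(44), np.uint8(51), np.uint8(236)), (np.uint8(44), np.uint8(50), np.uint8(236)), (np.uint8(35), np.uint8(41), np.uint8(228)), (np.uint8(27), np.uint8(31), np.uint8(212)), (np.uint8(22), np.uint8(26), np.uint8(191)), (np.uint8(26), np.uint8(29), np.uint8(162)), (np.uint8(46), np.uint8(49), np.uint8(122)), (np.uint8(67), np.uint8(69), np.uint8(84))]
110 -137.0 147.0 [249.9 147.9] [346.9 167.5]
115 -142.0 1
[... 853 characters left out ...]
120)), (np.uint8(119), np.uint8(123), np.uint8(121)), (np.uint8(120), np.uint8(126), np.uint8(124)), (np.uint8(121), np.uint8(127), np.uint8(124)), (np.uint8(131), np.uint8(136), np.uint8(132)), (np.uint8(137), np.uint8(143), np.uint8(139)), (np.uint8(120), np.uint8(122), np.uint8(140)), (np.uint8(70), np.uint8(75), np.uint8(154)), (np.uint8(37), np.uint8(42), np.uint8(166)), (np.uint8(50), np.uint8(55), np.uint8(140)), (np.uint8(83), np.uint8(89), np.uint8(113)), (np.uint8(113), np.uint8(118), np.uint8(118)), (np.uint8(121), np.uint8(128), np.uint8(124))]
lever 15 [250.1 161.7]
lever 18 [250.  161.4]
lever 21 [250.  160.9]
lever 24 [250.  160.3]
lever 27 [250.  159.5]
lever 30 [250.  158.4]
```

The wire stands at about z 144–145, so the fingertips at 143 slid over it. I repeat with the tips at 135 and raise them as the wire comes up.

```bash

python3 -m pendant '[[[0,0,-0.4],[0,0,0],-1],[[0,0,-0.6],[0,0,0],-1],[[0,0,-0.6],[0,0,0],-1],[[0,0,-0.6],[0,0,0],-1],[[0,0,-0.6],[0,0,0],-1],[[0,0,-0.6],[0,0,0],-1],[[0,0,-0.4],[0,0,0],-1],[[0,0,-0.17],[0,0,0],-1],[[0,0,0],[0,0,0],-1],[[0,0,0],[0,0,0],-1]]'
python3 -m pendant '[[[0.1,0.01,0],[0,0,0],-1],[[0.15,0.015,0],[0,0,0],-1],[[0.15,0.01,0],[0,0,0],-1],[[0.15,0.015,0],[0,0,0],-1],[[0.15,0.01,0],[0,0,0],-1],[[0.15,0.015,0],[0,0,0],-1],[[0.15,0.01,0],[0,0,0],-1],[[0,0,0],[0,0,0],-1],[[0,0,0],[0,0,0],-1],[[0,0,0],[0,0,0],-1]]'
python3 - <<'E'
from h import *
c=np.array([502,294.4,0]);ex=np.array([.996,.09,0]);o=bot.get_obs();t=np.array(o['tool_pos']);print(t,(t-c)@ex,o['contact_force'])
E
```

```text
time: 61.8
tool_pos: [323.5, 277.7, 152.1]
tcp_rot: [3.141, 0.001, 0.089]
contact_force: [0.4, -0.6, 0.6]
grip_width: 0.5
finger_force: 0.0
time: 62.63
tool_pos: [353.3, 280.2, 152.2]
tcp_rot: [3.141, 0.0, 0.09]
contact_force: [0.0, 0.7, -0.3]
grip_width: 0.4
finger_force: 0.0
[353.33747655 280.21431792 152.15324738] -149.344584738568 [ 0.0435404   0.73373141 -0.30823639]
```

```bash

python3 -m pendant '[[[0.12,0.01,0.02],[0,0,0],-1],[[0.12,0.01,0.02],[0,0,0],-1],[[0.12,0.01,0.03],[0,0,0],-1],[[0.12,0.01,0.03],[0,0,0],-1],[[0.12,0.01,0.03],[0,0,0],-1],[[0.12,0.01,0.04],[0,0,0],-1],[[0.12,0.01,0.04],[0,0,0],-1],[[0.12,0.01,0.04],[0,0,0],-1],[[0.12,0.01,0.04],[0,0,0],-1],[[0.12,0.01,0.01],[0,0,0],-1]]'
python3 -m pendant '[[[0.1,0.01,0],[0,0,0],-1],[[0.1,0.01,0],[0,0,0],-1],[[0.1,0.01,0],[0,0,0],-1],[[0.05,0.01,0],[0,0,0],-1],[[0,0,0],[0,0,0],-1],[[0,0,0],[0,0,0],-1],[[0,0,0],[0,0,0],-1],[[0,0,0],[0,0,0],-1],[[0,0,0],[0,0,0],-1],[[0,0,0],[0,0,0],-1]]'
python3 -m pendant '[[[-0.1,-0.01,0.1],[0,0,0],-1],[[-0.3,-0.03,0.3],[0,0,0],-1],[[-0.4,-0.04,0.5],[0,0,0],-1],[[-0.4,-0.04,0.6],[0,0,0],-1],[[-0.4,-0.04,0.6],[0,0,0],-1],[[-0.4,-0.04,0.6],[0,0,0],-1],[[-0.4,-0.04,0.6],[0,0,0],-1],[[0,0,0.4],[0,0,0],-1],[[0,0,0],[0,0,0],-1],[[0,0,0],[0,0,0],-1]]'
cat > bail.py <<'E'
from h import *
c=np.array([502,294.4,0]);ex=np.array([.996,.09,0]);ey=np.array([-.09,.996,0])
W=lambda x,y,z:c+ex*x+ey*y+np.array([0,0,z])
im,P=cap('wrist','w15.png');o=bot.get_obs();t=np.array(o['tool_pos']);print(t.round(1),((t-c)@ex).round(1),((t-c)@ey).round(1))
for n,p in(('lever',(-153,0,123)),('bail fwd',(-139,0,147)),('bail catch',(-85,0,138)),('lip',(-99,0,139)),('catchL',(-85,33,138)),('midside',(-100,33,115))):print(n,np.round(proj(P,W(*p)),1))
print([b for b in blobs(im,(0,110,80),(6,255,255),10)[1]])
u=int(round(proj(P,W(-139,0,147))[0]))
for k in(u,u+31,u-31):print(k,im[70:175,k].min(1).tolist())
E
python3 bail.py
```

```text
time: 63.47
tool_pos: [390.0, 283.4, 161.5]
tcp_rot: [-3.142, -0.0, 0.09]
contact_force: [0.3, -0.3, 0.9]
grip_width: 0.7
finger_force: 0.0
time: 64.3
tool_pos: [399.9, 284.5, 161.3]
tcp_rot: [3.142, 0.0, 0.09]
contact_force: [-0.1, 0.5, -0.4]
grip_width: 0.7
finger_force: 0.0
time: 65.13
tool_pos: [327.7, 277.4, 273.0]
tcp_rot: [-3.141, -0.002, 0.09]
contact_force: [-0.5, 0.3, 0.3]
grip_width: 0.3
finger_force: 0.0
[327.6 277.2 272.1] -175.3 -1.5
lever [249.5 164.3]
bail fwd [249.3 154.9]
bail catch [249.3  94.2]
lip [249.3 110.3]
catchL [213.   94.2]
midside [216.5 110.6]
[((np.float64(251.0), np.float64(164.1)), (np.int32(213), np.int32(158), np.int32(75), np.int32(13), np.int32(851)))]
249 [238, 241, 242, 242, 241, 241, 240, 239, 236, 229, 222, 229, 232, 231, 229, 218, 172, 105, 117, 166, 194, 208, 202, 175, 151, 178, 223, 231, 231, 230, 229, 227, 226, 227, 226, 211, 193, 200, 204, 180, 148, 134, 142, 137, 132, 130, 136, 146, 151, 153, 152, 150, 149, 149, 149, 150, 151, 151, 149, 149, 148, 149, 150, 150, 150, 152, 153, 154, 153, 152, 152, 151, 151, 150, 151, 152, 154, 153, 152, 1
[... 376 characters left out ...]
110, 148, 158, 157, 155, 154, 156, 159, 159, 159, 160, 159, 157, 153, 151, 152, 153, 153, 152, 152, 152, 146, 124, 88, 75, 75, 75, 75, 74, 72, 57, 30, 22, 24, 29, 38, 44, 39, 30, 21, 18, 29, 55, 73, 76, 76, 75]
218 [240, 241, 241, 242, 242, 242, 241, 240, 238, 230, 222, 226, 229, 230, 229, 227, 217, 210, 207, 187, 191, 213, 217, 189, 151, 110, 80, 72, 71, 68, 67, 67, 66, 67, 75, 83, 85, 82, 79, 79, 81, 84, 85, 87, 90, 93, 95, 97, 100, 101, 103, 102, 101, 97, 91, 79, 66, 62, 87, 128, 148, 152, 153, 154, 155, 155, 154, 153, 153, 152, 152, 152, 154, 154, 154, 153, 150, 147, 147, 149, 151, 149, 150, 151, 151, 150, 151, 150, 133, 88, 39, 23, 26, 35, 47, 52, 42, 30, 21, 30, 73, 123, 149, 154, 154]
```

The wire now shows at row 91 across all three columns, in the catch, and is gone from in front. Next I tilt the hand back and come over the red bar.

```bash

python3 -m pendant '[[[0.1,0.02,0],[0.05,-0.5,0],-1],[[0.1,0.02,0],[0.05,-0.5,0],-1],[[0.1,0.02,0],[0.05,-0.5,0],-1],[[0.1,0.02,0],[0.05,-0.5,0],-1],[[0.07,0.01,-0.5],[0.05,-0.5,0],-1],[[0,0,-0.8],[0.05,-0.5,0],-1],[[0,0,-0.8],[0,0,0],-1],[[0,0,-0.8],[0,0,0],-1],[[0,0,-0.5],[0,0,0],-1],[[0,0,0],[0,0,0],-1]]'
cat > st.py <<'E'
from h import *
c=np.array([502,294.4,0]);ex=np.array([.996,.09,0]);ey=np.array([-.09,.996,0]);o=bot.get_obs();t=np.array(o['tool_pos']);print(((t-c)@ex).round(1),((t-c)@ey).round(1),t[2].round(1),o['tcp_rot'],np.round(o['contact_force'],1),np.round(o['joint_positions'],2))
E
python3 st.py
```

```text
time: 66.02
tool_pos: [339.8, 278.3, 166.2]
tcp_rot: [3.141, -0.354, 0.09]
contact_force: [-1.2, -0.4, 0.1]
grip_width: 0.4
finger_force: 0.0
-163.0 -1.5 166.2 [ 3.14059214 -0.354138    0.09029498] [-1.2 -0.4  0.1] [ 0.64  0.16  2.08 -0.32  0.61  2.35]
```

```bash

python3 -m pendant '[[[0.03,0.02,-0.36],[0,0,0],-1],[[0.03,0.02,-0.36],[0,0,0],-1],[[-0.05,0,-0.22],[0,0,0],-1],[[-0.05,0,-0.22],[0,0,0],-1],[[-0.05,0,-0.22],[0,0,0],-1],[[-0.05,0,-0.22],[0,0,0],-1],[[0.03,0,-0.18],[0,0,0],-1],[[0.03,0,-0.18],[0,0,0],-1],[[0.03,0,-0.18],[0,0,0],-1],[[0.03,0,-0.18],[0,0,0],-1]]'; python3 st.py
```

```text
time: 66.85
tool_pos: [341.2, 281.1, 100.3]
tcp_rot: [-3.138, -0.361, 0.089]
contact_force: [-3.0, -0.3, 1.6]
grip_width: 0.3
finger_force: 1.5
-161.3 1.2 100.3 [-3.13805769 -0.36148652  0.08898934] [-3.  -0.3  1.6] [ 0.64  0.3   2.17 -0.48  0.41  2.54]
```

```bash

python3 -m pendant '[[[0.05,0,-0.16],[-0.01,0.14,0],-1],[[0.06,0,-0.16],[-0.01,0.14,0],-1],[[0.07,0.01,-0.16],[-0.01,0.14,0],-1],[[0.07,0.01,-0.15],[-0.01,0.14,0],-1],[[0.08,0.01,-0.12],[-0.01,0.14,0],-1],[[0.08,0.01,-0.1],[-0.01,0.14,0],-1],[[0.08,0.01,-0.1],[-0.01,0.14,0],-1],[[0.08,0.01,-0.08],[0,0,0],-1],[[0.08,0.01,-0.07],[0,0,0],-1],[[0.08,0.01,-0.07],[0,0,0],-1]]'; python3 st.py
```

```text
time: 67.68
tool_pos: [363.8, 283.6, 65.3]
tcp_rot: [-3.136, -0.245, 0.088]
contact_force: [-0.9, -0.4, 0.9]
grip_width: 0.5
finger_force: 0.0
-138.7 1.7 65.3 [-3.13574276 -0.24459598  0.08820922] [-0.9 -0.4  0.9] [ 0.57  0.41  2.08 -0.25  0.44  2.26]
```

```bash

python3 -m pendant '[[[0.08,0.01,-0.05],[0,0,0],-1],[[0.08,0.01,-0.05],[0,0,0],-1],[[0.08,0.01,-0.04],[0,0,0],-1],[[0,0,0],[0,0,0],-1],[[-0.2,-0.02,0.1],[0,0,0],-1],[[-0.5,-0.05,0.3],[0,0,0],-1],[[-0.4,-0.04,0.6],[0,0,0],-1],[[-0.3,-0.03,0.8],[0,0,0],-1],[[-0.3,-0.03,0.8],[0,0,0],-1],[[-0.2,-0.02,0.8],[0,0,0],-1]]'
python3 -m pendant '[[[0,0,0.8],[-0.03,0.35,0],-1],[[0,0,0.8],[-0.03,0.35,0],-1],[[0,0,0.8],[-0.03,0.35,0],-1],[[0,0,0.6],[-0.03,0.35,0],-1],[[0,0,0.3],[-0.03,0.35,0],-1],[[0,0,0],[-0.03,0.3,0],-1],[[0,0,0],[0,0,0],-1],[[0,0,0],[0,0,0],-1],[[0,0,0],[0,0,0],-1],[[0,0,0],[0,0,0],-1]]'
python3 - <<'E'
from h import *
c=np.array([502,294.4,0]);ex=np.array([.996,.09,0]);ey=np.array([-.09,.996,0])
W=lambda x,y,z:c+ex*x+ey*y+np.array([0,0,z])
o=bot.get_obs();t=np.array(o['tool_pos']);print(t,(t-c)@ex,o['tcp_rot'])
for n in('wrist','scene'):
    im,P=cap(n,n+'16.png')
    for k,p in(('lever clamped',(-117,0,36)),('barL',(-117,38,36)),('lever raised',(-153,0,123)),('lever mid',(-140,0,50)),('bail clamped',(-91,0,134)),('lid edgeL',(-84,80,132))):print(n,k,np.round(proj(P,W(*p)),1))
    print([b for b in blobs(im,(0,110,60),(6,255,255),15)[1] if 200<b[0][0]<400])
    if n=='wrist':
        u=int(proj(P,W(-91,0,134))[0]);v=int(proj(P,W(-91,0,134))[1]);
        for k in(u,u+30,u-30):print(k,v,im[v-22:v+22,k].min(1).tolist())
E
```

```text
time: 68.52
tool_pos: [311.8, 278.3, 164.3]
tcp_rot: [-3.136, -0.243, 0.089]
contact_force: [1.0, -0.9, -0.0]
grip_width: 0.6
finger_force: 0.0
time: 69.35
tool_pos: [312.8, 278.6, 261.9]
tcp_rot: [-3.136, 0.003, 0.089]
contact_force: [-0.6, -0.4, -0.6]
grip_width: 0.7
finger_force: 0.0
[312.84242735 278.60195667 261.94561751] -189.82276626045595 [-3.1360919   0.00336016  0.08859918]
wrist lever clamped [252.7 110. ]
wrist barL [221.8 110. ]
wrist lever raised [252.7 151.2]
wrist lever mid [252.7 130.2]
wrist bail clamped [252.7  82.7]
wrist lid edgeL [161.3  74.5]
[((np.float64(253.3), np.float64(108.6)), (np.int32(221), np.int32(103), np.int32(65), np.int32(12), np.int32(643)))]
252 82 [223, 230, 231, 231, 230, 219, 176, 102, 70, 96, 134, 161, 183, 204, 214, 201, 173, 147, 157, 203, 228, 231, 229, 227, 227, 228, 226, 212, 192, 201, 210, 195, 158, 112, 85, 105, 129, 131, 132, 135, 138, 137, 133, 108]
282 82 [223, 223, 224, 224, 223, 203, 148, 83, 80, 106, 129, 157, 187, 205, 205, 186, 159, 136, 157, 195, 205, 204, 203, 201, 198, 195, 191, 177, 168, 177, 176, 155, 127, 98, 81, 77, 76, 75, 76, 76, 76, 78, 78, 64]
222 82 [231, 236, 237, 236, 235, 233, 212, 154, 134, 190, 228, 225, 197, 199, 214, 212, 185, 153, 123, 125, 151, 157, 155, 151, 148, 148, 149, 150, 143, 140, 149, 153, 152, 150, 151, 154, 156, 159, 160, 160, 160, 158, 157, 147]
scene lever clamped [342.1 196.6]
scene barL [354.1 196.6]
scene lever raised [344.9 169.4]
scene lever mid [341.8 188.3]
scene bail clamped [348.5 181.6]
scene lid edgeL [375.8 183.7]
[]
```

The lever bar is at (253,109), matching the clamped prediction (253,110), and the wire is still in the catch. I settle for a moment, recheck, and hand in.

```bash

python3 -m pendant '[[[0,0,0.3],[0,0,0],-1],[[0,0,0.3],[0,0,0],-1],[[0,0,0],[0,0,0],-1],[[0,0,0],[0,0,0],-1],[[0,0,0],[0,0,0],-1],[[0,0,0],[0,0,0],-1],[[0,0,0],[0,0,0],-1],[[0,0,0],[0,0,0],-1],[[0,0,0],[0,0,0],-1],[[0,0,0],[0,0,0],-1]]'
python3 - <<'E'
from h import *
c=np.array([502,294.4,0]);ex=np.array([.996,.09,0]);ey=np.array([-.09,.996,0])
im,P=cap('wrist','w17.png');print(np.round(proj(P,c+ex*-117+[0,0,36]),1),[b for b in blobs(im,(0,110,60),(6,255,255),15)[1] if 200<b[0][0]<320])
s,S=cap('scene','s17.png');g=cv2.inRange(cv2.cvtColor(s,cv2.COLOR_BGR2HSV),(65,90,20),(95,255,255));g[:150]=0;g[260:]=0;g[:,:100]=0;g[:,215:]=0
k=max(cv2.findContours(g,cv2.RETR_EXTERNAL,cv2.CHAIN_APPROX_NONE)[0],key=cv2.contourArea);print('green lid',cv2.boundingRect(k))
print(bot.close_job())
E
```

```text
time: 70.28
tool_pos: [313.5, 278.8, 280.2]
tcp_rot: [-3.136, 0.003, 0.088]
contact_force: [-0.3, -0.2, -0.2]
grip_width: 0.4
finger_force: 0.0
[252.9 110.1] [((np.float64(253.7), np.float64(108.8)), (np.int32(223), np.int32(104), np.int32(61), np.int32(11), np.int32(582)))]
green lid (118, 179, 64, 68)
the job is handed in; nothing more can be done
None
```

I handed the job in at about 70 s: the green lid is on the mat, all 4 filters are in the canister, and the lever is down with the wire in the catch; one filter lies on its side because it caught the rim (66–73 N at the wrist, tool or filter contact not established) and slipped from the grip.

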